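# Hang the work light and hold the lens over the filed slot

### The job

Check the slot just filed in the brass plate in the vice: hang the work light by its hook on the rail, at the band of tape, and let it hang there by itself; then take the reading lens from its wooden rest and hold it level and still, centred over the slot, with the middle of its rim at the height to which the needle of the scribing block is set (that is where the lens is sharp). Finish while still holding the lens there in the air, clear of everything, with the scribing block and the other things on the bench left undisturbed.

Things in the scene. Friction and masses are not known exactly. Their poses are not given: they have to be found in the camera images.
- light: Battery work light, 220 g, loose, standing upright on the bench: round body 54 mm across, 76 mm high (black foot and cap, white diffuser), with a rigid flat steel hook on top, 150 mm high overall. Origin: centre of its underside; z up; the mouth of the hook opens to its own +x. Hung up, it is upright with the stem on the robot's side of the rail.
- light_grip (a point): Middle of the rubber grip on the hook's upright stem, at x = -28, y = 0, z = 107 mm of the light's frame. The grip is 14 mm (x) by 24 mm (y) and reaches from z = 85 to 129 mm: pinch it across y from above. The hook's top, 150 mm, is beside it on the +x side.
- hook_lip (a point): Lower end of the hook's lip, at x = 24, y = 0, z = 117 mm of the light's frame. Below it is a strap on the cap with its top at z = 82 mm: the rail enters through this 35 mm gap as the light moves along its +x, then the light is lowered about 35 mm onto the rail.
- hook_seat (a point): Where the rail's axis lies in the hook when it hangs properly: x = 0, y = 0, z = 137.5 mm of the light's frame. The hook, a strap 20 mm wide in y, is peaked above it (inner peak at z = 145 mm) and comes down to the lip at +x; the inner mouth is 43 mm wide in x between grip and lip.
- rail: Fixed steel tool rail along the back of the bench: a horizontal round bar of 12 mm diameter along its own y axis, its axis 240 mm above the bench, on two posts 18 mm thick at y = -260 and +260 mm. Origin: on the bench under the middle of the bar; its x axis points away from the robot.
- tape: Band of masking tape, 20 mm wide, wrapped around the rail: the place for the light. Origin: on the axis of the bar in the middle of the band (240 mm above the bench); axes as the rail's (y along the bar).
- vice: Small steel machine vice, 125 by 58 mm, jaws 46 mm high, fixed, with the brass plate clamped upright in the jaws; its screw points to its own -x and ends 106 mm from the origin. Origin: on the bench under the plate; z up.
- slot (a point): Middle of the filed slot: the notch, 6 mm wide and 8 mm deep, in the middle of the upper edge of the brass plate; the point lies at the level of that edge, 60 mm above the bench.
- gauge: Scribing block (surface gauge): loose steel base 60 by 70 mm, 26 mm high, 1.2 kg, with an upright spindle 9 mm thick and 230 mm high; it stands beside the vice on the +y side. Origin: centre of the underside. Its horizontal needle is clamped to the spindle at x = +11 mm and runs from y = +40 to -63 mm, pointing to the vice. Leave it where it stands.
- needle_tip (a point): Point of the scribing block's needle; its height is the marked focal height (140 to 176 mm above the bench).
- rest: Fixed wooden lens rest: board 175 by 68 mm, 8 mm thick, with a round pad (68 mm across, top 30 mm above the bench) at its origin under the lens, and a notched upright 12 mm thick at x = -132 mm (cheeks up to z = 42 mm) under the handle's end. Origin: on the bench under the pad; +x points from handle to lens.
- lens: Reading lens, 120 g, loose, lying level in the rest, its underside 30 mm above the bench: round rim 68 mm across, 14 mm high, and a straight black handle 16 mm wide (y), 14 mm high, from x = -45 to -155 mm. Origin: centre of the rim's underside; handle along its own -x; z up. Pinch the handle across y from above, between x = -60 and -115 mm, where it is free beside and below.
- lens_center (a point): Centre of the lens: on the rim's axis at half its height, 7 mm above the lens's origin and level with the middle of the handle.
- file: Bystander: a file, 230 mm long, lying on the bench; origin on the bench under the joint of its wooden handle and blade, blade to +x. Leave it.
- jar: Bystander: small glass jar with a steel cap, 56 mm diameter, 65 mm high; origin under its centre. Leave it.
- square: Bystander: small try square lying flat beyond the rail, 90 by 106 mm; origin under the middle of its stock. Leave it.
Not all that is in view belongs to the job. What is shaped like the rest but blue or orange is not meant.

How it is judged:
By the outcome, as a careful person would: the job done as asked, in the order asked, and still so for the second after the job is handed in, while the arm keeps its last pose, push and grip.
It also fails if it takes over 61 s, if anything falls off the work surface, if the arm or the gripper's body presses on something with over 40 N, if the wrist force passes 120 N, or if a joint passes its speed limit or range.

### The arm

A 6-joint arm with a two-finger parallel gripper is mounted at the origin on the work surface. World frame = base frame: x ahead of the robot, y to its left, z up, the work surface at z = 0. Lengths are in m, angles in rad, forces in N, time in s.
With the tool pointing down it reaches from about 0.35 to 0.975 m from the base axis. Payload 4.9 kg.
Tool frame: the origin (TCP) lies midway between the tips of the shut fingers; the grasp point (between the pads) lies 19 mm behind it; z points along the fingers, y is the direction in which the jaws open and shut (so a half turn about z gives the same grasp; the last joint's range is limited). The gripper opens to 85 mm and grips with 20 to 120 N. Pads are 22 mm wide; open, the fingers measure 114 mm over their backs; the gripper's body (76 mm by 85 mm) begins 54 mm behind the grasp point. The pads swing forward as they close: fully open they stand 13 mm farther back than shut.
Start: joints at [-1.379, 0.053, 1.613, -0, 1.476, -0.119], TCP at [0.191, -0.595, 0.231] pointing down, gripper open.
Joint ranges: [-3.01, 3.01], [-1.01, 2.22], [0.06, 2.58], [-1.02, 4.17], [0.09, 2.62], [-3.14, 3.14]. Speed limits (rad/s): [2.57, 2.57, 3.14, 3.14, 3.14, 3.14].

### API

Orientations are given as a rotation vector (axis times angle).
In Python, from station import ctrl gives the robot as it stands.
- The arm moves only by the tool apply_moves, never from a script. Its argument "rows" is a list of rows, each a list of 6 numbers: the shift along the tool's x, y, z in cm, then the turn, a rotation vector about the tool's x, y, z in units of 5 degrees (1.0 is 5 degrees). In form: [[x, y, z, rx, ry, rz], ...]. A call has 1 to 20 rows; each row is the pose to reach, as a shift and turn from the pose measured when the call began, along the tool's axes at that moment; what a row does not reach only later rows make up. A row lasts 1/10 s, in which the tool goes at most 50 mm and 8.59 degrees, less where a joint would pass 70% of its speed; a pose out of reach is approached as far as the arm can. A call with a gripper value outside its range is refused whole. "grip" is the closure, from 0 (fully open) to 1 (shut), set as the call begins (left out, the last holds). The fingers move at their own pace and stop on an object; "squeeze" is the grip in N (left out, the last holds). Time passes only in rows, so rows that repeat a pose let the fingers close. It gives the time, the measured TCP pose, the force and the opening at its end, in the units of the state.
- ctrl.get_obs(): the state, without advancing time (a new reading comes with each control period).
- ctrl.get_image(name): name is "scene" or "top" or "wrist"; returns a dict with "color" (480x640x3 uint8, blue, green, red), "mtx" (3x3 intrinsics, pixels), "rvec" (rotation vector, rad) and "tvec" (3), from world to camera coordinates, as OpenCV has them. Camera axes: x right, y down, z forward; pixel columns grow to the right and rows downward; lengths in m; the calibration is good to about 2 mm. The wrist camera is an equidistant fisheye: a pixel r from the principal point sees the ray r / f radians off the axis. A picture is of the moment at which its call begins. There is no depth.
- ctrl.finish_job(): hands the job in, once; it reports no verdict.
The state is a dict: "t": time; "q": joint angles; "dq": joint speeds; "effort": joint torques, N m; "tool_pos": TCP position; "tool_rot": TCP orientation; "contact_force": force on the tool from outside, world axes, zero at the start; "wrist_torque": the same for the moment, N m; "opening": finger opening in m.
Only numpy, scipy, OpenCV 4.12 (cv2) and the standard library are available. Lean on these libraries where they do the work, as an engineer would, in place of code of your own. Each camera call takes 0.05 s, during which the arm holds its last target.

## Working session

There is one attempt and no reset: what is moved stays moved. The work goes in short steps, Python scripts to look and compute and a tool call to move; the robot and the scene stay as the last step left them, time stands still between calls to the robot, and variables do not carry over. Pictures are saved under pics/ and viewed, and the job is handed in when it is done.

Besides the shell and the picture viewer there is one more tool, called after ">>>" as name(argument=value, ...) on one line, values as JSON. apply_moves: Moves the arm, as the interface text tells. Its arguments: {"type":"object","properties":{"rows":{"type":"array","items":{"type":"array","items":{"type":"number"}}},"grip":{"type":"number"},"squeeze":{"type":"number"}},"required":["rows"]}

```bash
ls; mkdir -p pics
python3 - <<'E'
from station import ctrl
import cv2
o=ctrl.get_obs();print({k:o[k] for k in('t','tool_pos','tool_rot','opening')})
for n in("scene","top","wrist"):
    d=ctrl.get_image(n);cv2.imwrite(f"pics/{n}0.png",d["color"]);print(n,d["mtx"].tolist(),d["rvec"],d["tvec"])
E
```

```text
pics
{'t': 0.0, 'tool_pos': array([ 0.19101267, -0.59444416,  0.23008849]), 'tool_rot': array([-3.10175430e+00, -4.85914619e-01,  1.07813526e-04]), 'opening': 0.08565057888679624}
scene [[448.7677878714162, 0.0, 316.4913374698659], [0.0, 448.7677878714162, 244.0298135384105], [0.0, 0.0, 1.0]] [ 1.17043155  2.30883273 -1.00740276] [ 0.32381791 -0.18367009  1.44012305]
top [[460.7598818558519, 0.0, 318.93491437268455], [0.0, 460.7598818558519, 240.09095861320287], [0.0, 0.0, 1.0]] [ 2.15216193 -2.21508671  0.09045099] [0.02572855 0.55991861 1.286875  ]
wrist [[371.64829954431775, 0.0, 315.1164991530061], [0.0, 371.64829954431775, 243.5790449048819], [0.0, 0.0, 1.0]] [-2.31758318  1.68851642  0.27784429] [-0.62424842 -0.04192059  0.37919839]
```

View pics/scene0.png

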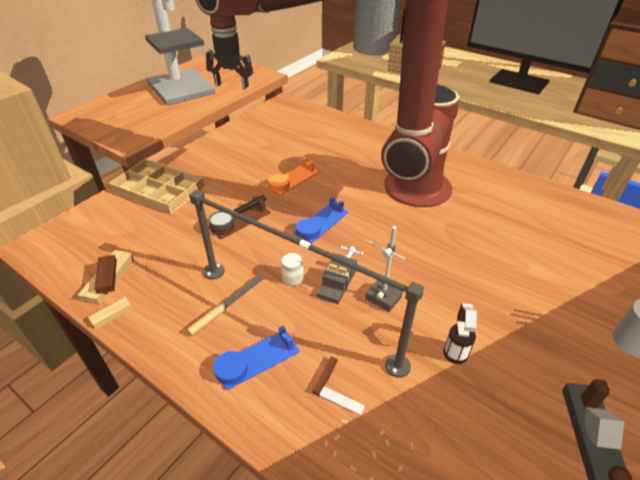

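View pics/top0.png

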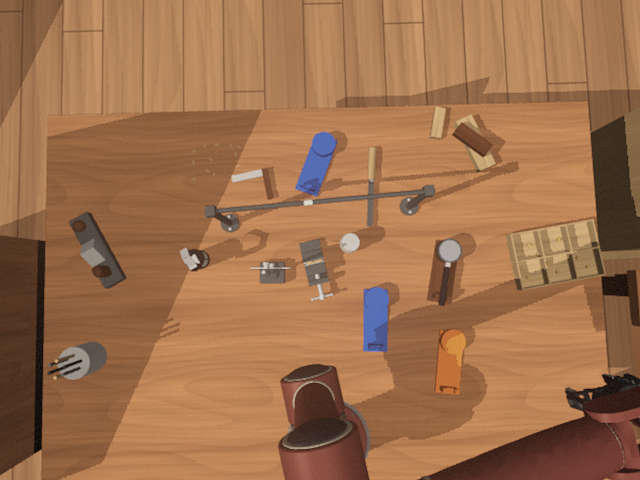

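View pics/wrist0.png

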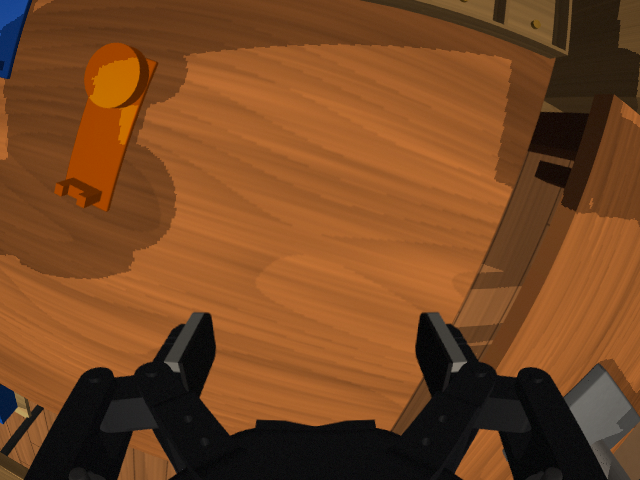

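```bash
cat > h.py <<'E'
import numpy as np,cv2
from scipy.spatial.transform import Rotation as R
def ray(d,u,v,fish=False):
    K=d["mtx"];x=(u-K[0,2])/K[0,0];y=(v-K[1,2])/K[1,1]
    if fish:
        r=np.hypot(x,y);s=np.sin(r)/r if r>1e-9 else 1;c=np.array([x*s,y*s,np.cos(r)])
    else:c=np.array([x,y,1.])
    M=R.from_rotvec(np.ravel(d["rvec"])).as_matrix();return -M.T@np.ravel(d["tvec"]),M.T@c
def atz(d,u,v,z,fish=False):
    o,r=ray(d,u,v,fish);return o+r*(z-o[2])/r[2]
def tri(l):
    A=np.zeros((3,3));b=np.zeros(3)
    for o,r in l:
        r=r/np.linalg.norm(r);P=np.eye(3)-np.outer(r,r);A+=P;b+=P@o
    p=np.linalg.solve(A,b);return p,[np.linalg.norm((np.eye(3)-np.outer(r,r)/(r@r))@(p-o)) for o,r in l]
def proj(d,p,fish=False):
    M=R.from_rotvec(np.ravel(d["rvec"])).as_matrix();c=M@np.asarray(p)+np.ravel(d["tvec"]);K=d["mtx"]
    if fish:
        th=np.arctan2(np.hypot(c[0],c[1]),c[2]);n=c[:2]/np.hypot(c[0],c[1])*th
    else:n=c[:2]/c[2]
    return K[0,0]*n+K[:2,2]
def crop(img,x0,y0,w,h,s,name):
    c=cv2.resize(img[y0:y0+h,x0:x0+w],None,fx=s,fy=s,interpolation=cv2.INTER_CUBIC)
    for k in range(0,w,10):
        cv2.putText(c,str(x0+k),(k*s,8),0,.3,(255,255,255));cv2.line(c,(k*s,9),(k*s,14),(255,255,255),1)
    for k in range(0,h,10):
        cv2.putText(c,str(y0+k),(0,k*s+4),0,.3,(255,255,255));cv2.line(c,(20,k*s),(26,k*s),(255,255,255),1)
    cv2.imwrite(name,c)
E
python3 - <<'E'
import cv2,numpy as np
from h import crop
t=cv2.imread("pics/top0.png");s=cv2.imread("pics/scene0.png")
crop(t,170,225,60,60,10,"pics/tl.png")
crop(s,430,295,60,75,8,"pics/sl.png")
crop(t,245,190,130,120,6,"pics/tm.png")
crop(s,280,220,130,95,6,"pics/sm.png")
crop(t,415,225,60,90,6,"pics/tlens.png")
E
```

```text
(no output)
```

View pics/tl.png

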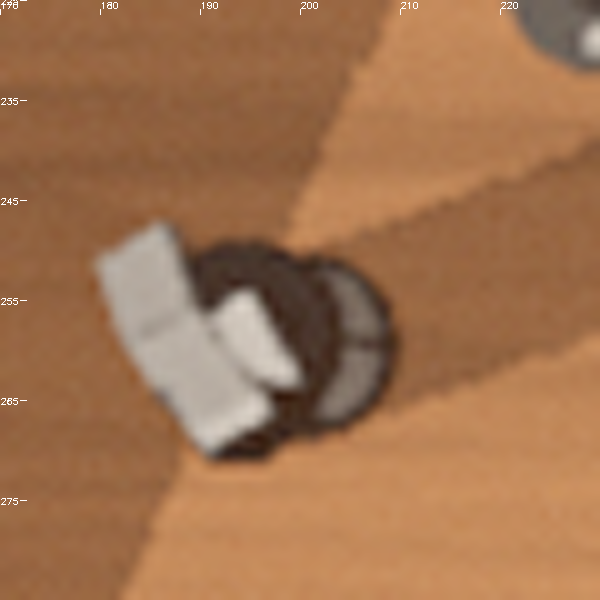

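View pics/sl.png

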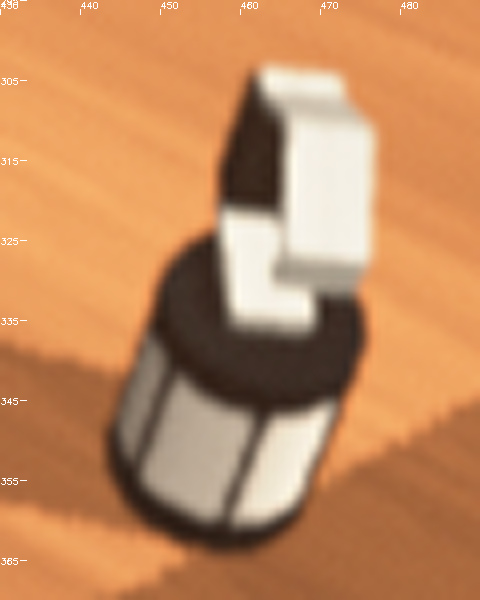

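View pics/tm.png

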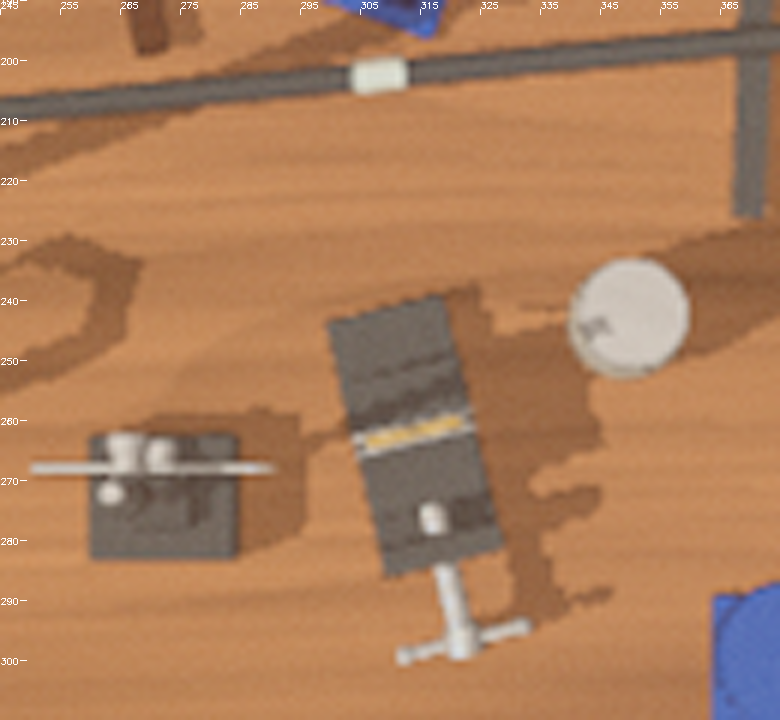

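View pics/sm.png

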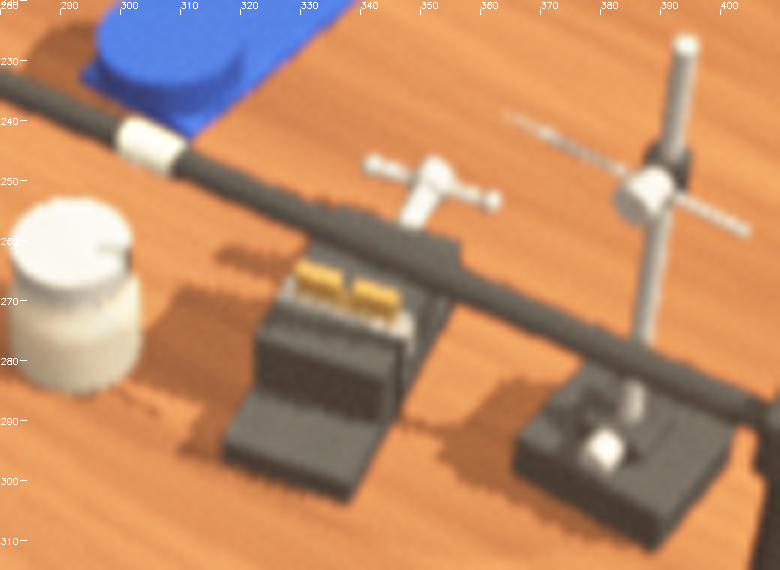

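View pics/tlens.png

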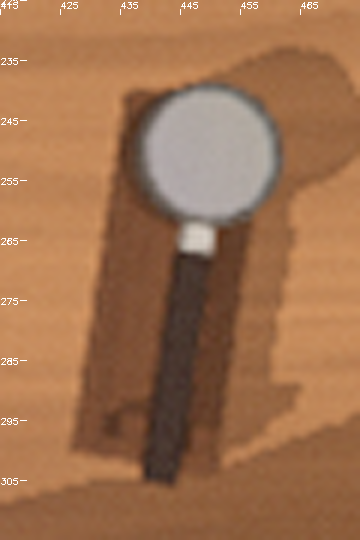

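```bash
cat > m.py <<'E'
from station import ctrl
from h import *
from scipy.optimize import least_squares
S=ctrl.get_image("scene");T=ctrl.get_image("top")
for n,p in (("A",(182.8,249)),("ridge",(186.2,257.3)),("B",(193.8,268))):
    print(n,atz(T,*p,.138 if n!="ridge" else .15)[:2])
pr=tri([ray(T,186.2,257.3),ray(S,468,307.5)]);print("ridge",pr)
tape=tri([ray(T,308,202.4),ray(S,304.5,244)]);print("tape",tape)
for a,b in (((308,202.4),(304.5,244)),):pass
print("tape at .24",atz(T,308,202.4,.246),atz(S,304.5,244,.24))
r1=atz(T,245,208,.243);r2=atz(T,365,197.3,.243);print("rail",r1,r2,np.degrees(np.arctan2(-(r1-r2)[0],(r1-r2)[1])))
print("needle ends T/S",tri([ray(T,290,268.2),ray(S,363,239)]),tri([ray(T,250,268),ray(S,403,259)]))
print("slot",atz(T,314,262.3,.060),atz(S,337,270,.06))
print("plate ends",atz(T,306,264.2,.06),atz(T,322,260.5,.06))
print("lens c",atz(T,448.7,250.5,.044),"end",atz(T,441.7,304.5,.044), "mid",atz(T,446.5,267,.044))
print("vice handle end",atz(T,321,297,.03), "jar",atz(T,350,242.5,.065),"gauge",atz(T,269.5,273,.026))
for sg in (-1,1):
  pass
E
python3 m.py
```

```text
A [0.53836998 0.36212712]
ridge [0.51610161 0.35010955]
B [0.48858874 0.33415925]
ridge (array([0.51642431, 0.34664369, 0.15647345]), [np.float64(0.0017055776521426207), np.float64(0.0017055776521425997)])
tape (array([0.63388006, 0.03398775, 0.24236205]), [np.float64(0.00031150811436028237), np.float64(0.00031150811436041095)])
tape at .24 [0.63311377 0.0341873  0.246     ] [0.63203418 0.03213493 0.24      ]
rail [0.62443926 0.18386066 0.243     ] [ 0.64198868 -0.10152064  0.243     ] 3.5189522392099883
needle ends T/S (array([0.48144699, 0.08299818, 0.17038434]), [np.float64(0.0022445577034473315), np.float64(0.002244557703447346)]) (array([0.48430191, 0.18409075, 0.16906716]), [np.float64(0.0012385058180477298), np.float64(0.0012385058180476192)])
slot [0.49666968 0.02513155 0.06      ] [0.50670245 0.03133587 0.06      ]
plate ends [0.49209214 0.04723401 0.06      ] [0.50097619 0.00302019 0.06      ]
lens c [ 0.51919816 -0.35133626  0.044     ] end [ 0.37043753 -0.32435831  0.044     ] mid [ 0.47345816 -0.34287024  0.044     ]
vice handle end [0.40011096 0.00848354 0.03      ] jar [ 0.54797648 -0.07523533  0.065     ] gauge [0.47122614 0.15137528 0.026     ]
```

```bash
cat > go.py <<'E'
from station import ctrl
from h import *
def down(th):  # tool z down, tool x at world angle th(deg)
    t=np.radians(th);return np.array([[np.cos(t),np.sin(t),0],[np.sin(t),-np.cos(t),0],[0,0,-1.]])
def plan(*tg):
    o=ctrl.get_obs();M=R.from_rotvec(o["tool_rot"]).as_matrix();p=o["tool_pos"]
    print("t",round(o["t"],2),"now",p.round(4),"th",np.degrees(np.arctan2(M[1,0],M[0,0])).round(2),"zax",M[:,2].round(4),"open",round(o["opening"],4),"F",o["contact_force"].round(1),"q",o["q"].round(2))
    for x,y,z,th in tg:
        s=M.T@(np.array([x,y,z])-p)*100;r=R.from_matrix(M.T@down(th)).as_rotvec()/np.radians(5)
        print([x,y,z,th],"->",s.round(2).tolist(),r.round(2).tolist(),"dist",np.linalg.norm(s).round(1))
E
python3 -c "
from go import *
plan((.50,-.2,.4,20),(.46,.30,.36,29))"
```

```text
t 0.25 now [ 0.1911 -0.5948  0.2307] th 17.81 zax [-2.e-04  9.e-04 -1.e+00] open 0.0857 F [-0.2  0.1  0.8] q [-1.38  0.05  1.61  0.    1.48 -0.12]
[0.5, -0.2, 0.4, 20] -> [41.49, -28.16, -16.89] [-0.01, -0.0, -0.44] dist 52.9
[0.46, 0.3, 0.36, 29] -> [52.97, -76.98, -12.85] [-0.01, -0.0, -2.24] dist 94.3
```

Candidates (top picture):
- **Light:** the black and white lamp at (195,258). The pencil pot at (80,360) and the plane at (97,250) are not it.
- **Lens and rest:** the brown rest with the lens at (448,250). The blue ones at (375,320) and (318,165) and the orange one at (450,360) are decoys.
- **Tape:** the white band at (308,202).

The crops confirm the lamp with its hook and the lens on the wooden rest.

>>> apply_moves(rows=[[41.5,-28,-17,0,0,-0.4],[41.5,-28,-17,0,0,-0.4],[41.5,-28,-17,0,0,-0.4],[41.5,-28,-17,0,0,-0.4],[41.5,-28,-17,0,0,-0.4],[41.5,-28,-17,0,0,-0.4],[41.5,-28,-17,0,0,-0.4],[41.5,-28,-17,0,0,-0.4],[41.5,-28,-17,0,0,-0.4],[41.5,-28,-17,0,0,-0.4],[53,-77,-13,0,0,-2.2],[53,-77,-13,0,0,-2.2],[53,-77,-13,0,0,-2.2],[53,-77,-13,0,0,-2.2],[53,-77,-13,0,0,-2.2],[53,-77,-13,0,0,-2.2],[53,-77,-13,0,0,-2.2],[53,-77,-13,0,0,-2.2],[53,-77,-13,0,0,-2.2],[53,-77,-13,0,0,-2.2]])

```text
t: 2.25
tool_pos: [0.4607, 0.278, 0.3629]
tool_rot: [-3.042, -0.782, -0.001]
contact_force: [1.0, 0.5, -0.5]
opening: 0.0852
```

```bash
python3 -c "
from go import *
W=ctrl.get_image('wrist');cv2.imwrite('pics/w1.png',W['color']);plan()
for p in ((.516,.348,.15),(.492,.335,.129)):print(proj(W,p,True))
print(W['rvec'],W['tvec'])
"
```

```text
t 2.3 now [0.4591 0.284  0.3615] th 29.21 zax [-0.0027  0.0059 -1.    ] open 0.0854 F [-4.2  1.  -1.8] q [ 0.41 -0.2   1.63  0.01  1.7   1.47]
[278.32064993 122.6125449 ]
[280.50374501 149.51237426]
[-2.45685537  1.45145008  0.23709617] [0.02122903 0.42624068 0.67526266]
```

View pics/w1.png

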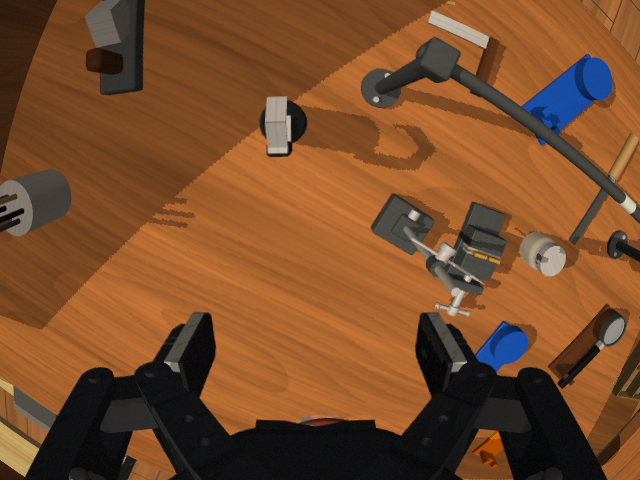

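```bash
python3 -c "
from go import *
W=ctrl.get_image('wrist');plan()
crop(W['color'],245,80,75,90,8,'pics/w2.png')
crop(W['color'],360,160,160,150,5,'pics/w2b.png')
import pickle;pickle.dump(W,open('W2.pkl','wb'))
"
```

```text
t 2.35 now [0.4597 0.2805 0.3616] th 29.22 zax [-0.0026  0.0018 -1.    ] open 0.0852 F [ 0.3 -0.4  0. ] q [ 0.41 -0.2   1.64  0.    1.7   1.47]
```

View pics/w2.png

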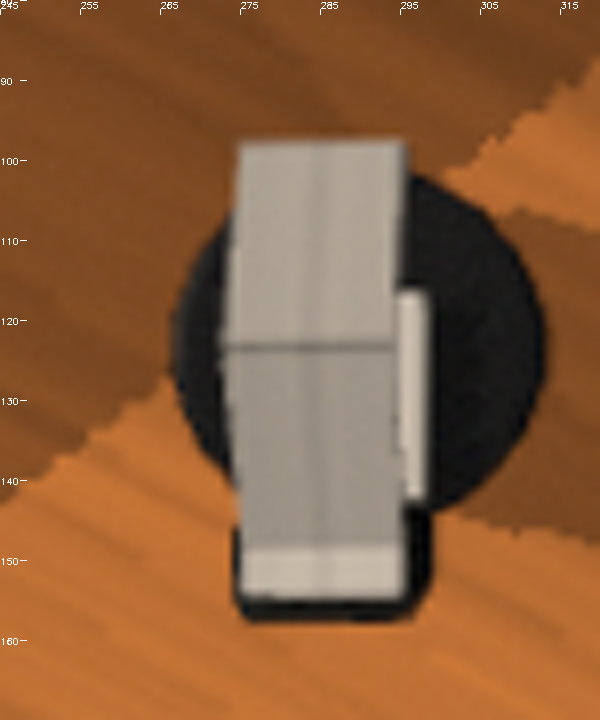

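View pics/w2b.png

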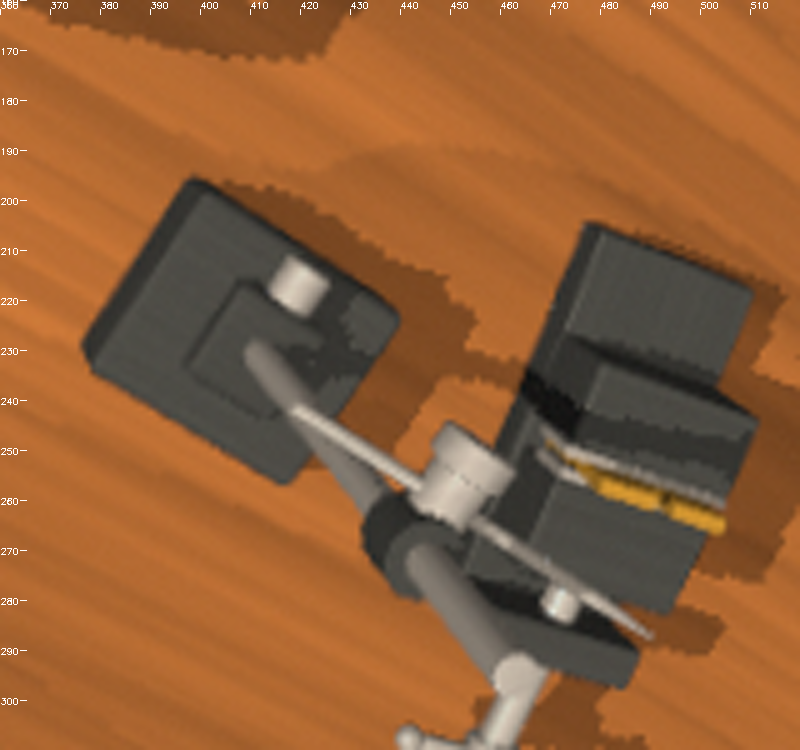

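```bash
python3 -c "
from go import *
import pickle;W=pickle.load(open('W2.pkl','rb'));T=ctrl.get_image('top');S=ctrl.get_image('scene')
a=lambda u,v,z:atz(W,u,v,z,True)
rc=a(283.4,123.4,.15);print('ridge',rc,'L/R',a(272.7,123.4,.15),a(294,123.3,.15))
l,r=a(272.7,123.4,.15),a(294,123.3,.15);d=l-r;print('yaw',np.degrees(np.arctan2(-d[0],d[1])),np.linalg.norm(d))
k=(a(285.1,97.5,.138),a(285.1,148,.138));d=k[0]-k[1];print('yaw2',np.degrees(np.arctan2(d[1],d[0])),np.linalg.norm(d))
print('tri ridge',tri([ray(W,283.4,123.4,True),ray(T,186.2,257.3),ray(S,468,307.5)]))
# body
print('cap centre', a(289,121.5,.076))
print('strap', a(296.8,116.5,.082),a(296.6,142.5,.082))
print('tip',tri([ray(W,490.3,287.3,True),ray(T,290,268.2),ray(S,363,239)]),tri([ray(W,490.3,287.3,True),ray(S,363,239)]))
print('slot',a(491.8,261,.06),tri([ray(W,491.8,261,True),ray(T,314,262.3),ray(S,338,268)]))
print('spindle top',a(463,294,.23))
"
```

```text
ridge [0.51493805 0.35074113 0.15      ] L/R [0.51019228 0.35966132 0.15      ] [0.51975276 0.34202391 0.15      ]
yaw 28.46020591732461 0.020061925143471795
yaw2 28.74750427588398 0.049837906882803346
tri ridge (array([0.51590214, 0.34789843, 0.15599408]), [np.float64(0.0024638379504611447), np.float64(0.0005059528541640219), np.float64(0.0029622422849253436)])
cap centre [0.51663501 0.35200173 0.076     ]
strap [0.52595301 0.34667753 0.082     ] [0.49999909 0.33260393 0.082     ]
tip (array([0.48116439, 0.08290553, 0.170401  ]), [np.float64(0.00046616252092286084), np.float64(0.0022001707920331166), np.float64(0.0023171759926138126)]) (array([0.48016031, 0.08005989, 0.1674858 ]), [np.float64(0.00043424221418120407), np.float64(0.00043424221418117474)])
slot [0.49683312 0.02718576 0.06      ] (array([0.49653868, 0.02584456, 0.05630462]), [np.float64(0.0009370988779872854), np.float64(0.0007313546203049396), np.float64(0.0015870508911174732)])
spindle top [0.47209401 0.14566837 0.23      ]
```

```bash
python3 -c "
from go import *
plan((.4914,.3376,.26,28.6),(.4914,.3376,.089,28.6))"
```

```text
t 2.45 now [0.4608 0.2768 0.3624] th 28.95 zax [-1.1e-03  1.0e-04 -1.0e+00] open 0.0854 F [ 0.4 -0.7  0.9] q [ 0.4  -0.2   1.64  0.    1.7   1.47]
[0.4914, 0.3376, 0.26, 28.6] -> [5.63, -3.84, 10.24] [-0.01, 0.01, 0.07] dist 12.3
[0.4914, 0.3376, 0.089, 28.6] -> [5.64, -3.83, 27.34] [-0.01, 0.01, 0.07] dist 28.2
```

>>> apply_moves(rows=[[5.6,-3.8,10,0,0,0.1],[5.6,-3.8,10,0,0,0.1],[5.6,-3.8,10,0,0,0.1],[5.6,-3.8,10,0,0,0.1],[5.6,-3.8,10,0,0,0.1],[5.6,-3.8,10,0,0,0.1]])

```text
t: 3.05
tool_pos: [0.4924, 0.3364, 0.2652]
tool_rot: [-3.045, -0.769, -0.005]
contact_force: [0.8, -0.5, -0.1]
opening: 0.0854
```

```bash
python3 -c "
from go import *
W=ctrl.get_image('wrist');plan((.4914,.3376,.089,28.6))
cv2.imwrite('pics/w3.png',W['color'])
"
```

```text
t 3.1 now [0.4924 0.3365 0.2653] th 28.37 zax [ 0.0029  0.0019 -1.    ] open 0.0849 F [-0.1 -0.1 -0.2] q [ 0.47 -0.03  1.64  0.    1.53  1.55]
[0.4914, 0.3376, 0.089, 28.6] -> [-0.1, -0.14, 17.63] [-0.0, -0.04, -0.05] dist 17.6
```

View pics/w3.png

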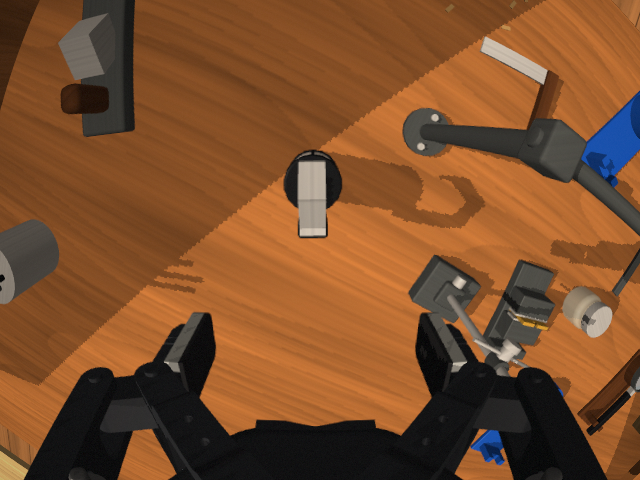

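The light sits centred between the fingers: hook ridge at (312,200), grip end at (313,237), fingers symmetric about x≈315. Going down.

>>> apply_moves(rows=[[-0.1,-0.1,5,0,0,0],[-0.1,-0.1,10,0,0,0],[-0.1,-0.1,13,0,0,0],[-0.1,-0.1,15.5,0,0,0],[-0.1,-0.1,17.3,0,0,0],[-0.1,-0.1,17.6,0,0,0],[-0.1,-0.1,17.6,0,0,0],[-0.1,-0.1,17.6,0,0,0]])

```text
t: 3.9
tool_pos: [0.493, 0.3378, 0.0918]
tool_rot: [-3.044, -0.769, -0.011]
contact_force: [-0.0, 1.0, -0.4]
opening: 0.0852
```

```bash
python3 -c "
from go import *
W=ctrl.get_image('wrist');plan((.4914,.3376,.089,28.6))
cv2.imwrite('pics/w4.png',W['color'])
"
```

```text
t 3.95 now [0.4929 0.3378 0.0918] th 28.36 zax [ 0.0064  0.0037 -1.    ] open 0.0857 F [-0.2  0.2  0.1] q [0.48 0.11 1.8  0.   1.23 1.55]
[0.4914, 0.3376, 0.089, 28.6] -> [-0.15, -0.05, 0.28] [-0.0, -0.08, -0.05] dist 0.3
```

View pics/w4.png

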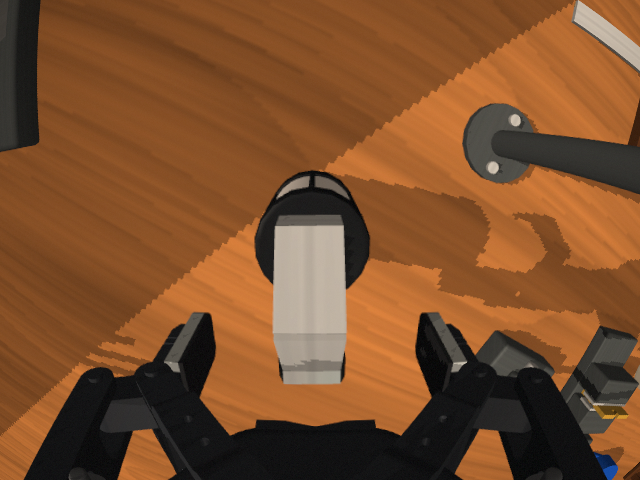

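>>> apply_moves(rows=[[-0.1,0,0.2,0,-0.1,0],[-0.1,0,0.2,0,-0.1,0],[-0.1,0,0.2,0,-0.1,0],[-0.1,0,0.2,0,-0.1,0],[-0.1,0,0.2,0,-0.1,0],[-0.1,0,0.2,0,-0.1,0],[-0.1,0,0.2,0,-0.1,0],[-0.1,0,0.2,0,-0.1,0],[-0.1,0,0.2,0,-0.1,0],[-0.1,0,0.2,0,-0.1,0]], grip=1, squeeze=60)

```text
t: 4.95
tool_pos: [0.492, 0.3376, 0.0899]
tool_rot: [-3.046, -0.77, 0.002]
contact_force: [-2.4, 1.9, 2.9]
opening: 0.023
```

```bash
python3 -c "
from go import *
plan((.4914,.3376,.2,28.6))
"
```

```text
t 4.95 now [0.492  0.3376 0.0899] th 28.36 zax [-0.0015  0.     -1.    ] open 0.023 F [-2.4  1.9  2.9] q [0.48 0.11 1.79 0.   1.23 1.55]
[0.4914, 0.3376, 0.2, 28.6] -> [-0.07, -0.04, -11.01] [-0.01, 0.01, -0.05] dist 11.0
```

```bash
python3 -c "
from go import *
plan((.492,.3376,.37,28.4),(.53,.03,.37,3.8))
"
```

```text
t 4.95 now [0.492  0.3376 0.0899] th 28.36 zax [-0.0015  0.     -1.    ] open 0.023 F [-2.4  1.9  2.9] q [0.48 0.11 1.79 0.   1.23 1.55]
[0.492, 0.3376, 0.37, 28.4] -> [-0.04, -0.02, -28.01] [-0.01, 0.01, -0.01] dist 28.0
[0.53, 0.03, 0.37, 3.8] -> [-11.3, 28.85, -28.01] [-0.0, 0.02, 4.91] dist 41.8
```

>>> apply_moves(rows=[[0,0,-5,0,0,0],[0,0,-10,0,0,0],[0,0,-15,0,0,0],[0,0,-20,0,0,0],[0,0,-25,0,0,0],[0,0,-28,0,0,0],[0,0,-28,0,0,0],[0,0,-28,0,0,0],[0,0,-28,0,0,0]])

```text
t: 5.85
tool_pos: [0.4916, 0.3369, 0.366]
tool_rot: [3.045, 0.769, -0.011]
contact_force: [-0.2, 0.1, -4.1]
opening: 0.0229
```

```bash
python3 -c "
from go import *
W=ctrl.get_image('wrist')
plan((.53,.03,.36,3.8))
cv2.imwrite('pics/w5.png',W['color'])
"
```

```text
t 5.9 now [0.4916 0.337  0.3659] th 28.35 zax [-0.0069 -0.0031 -1.    ] open 0.0233 F [ 0.2  0.7 -1.1] q [ 0.48 -0.06  1.5   0.    1.7   1.55]
[0.53, 0.03, 0.36, 3.8] -> [-11.19, 28.84, 0.65] [0.01, 0.09, 4.91] dist 30.9
```

View pics/w5.png

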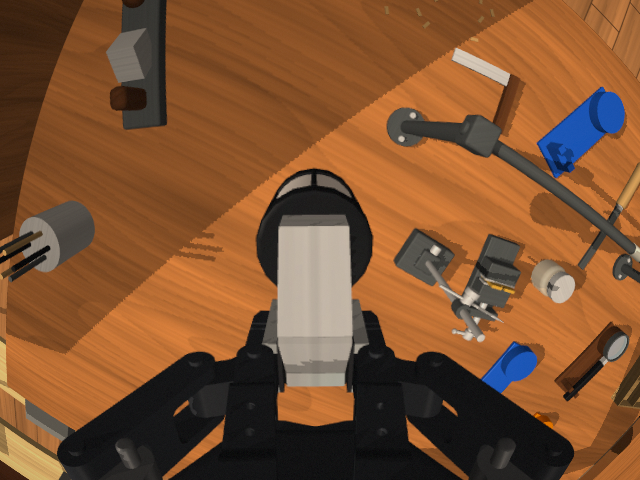

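The light is held squarely: hook between (279,222) and (350,385), with the body upright behind it. Carrying it high over the gauge.

>>> apply_moves(rows=[[-11.2,28.8,0.6,0,0.1,4.9],[-11.2,28.8,0.6,0,0.1,4.9],[-11.2,28.8,0.6,0,0.1,4.9],[-11.2,28.8,0.6,0,0.1,4.9],[-11.2,28.8,0.6,0,0.1,4.9],[-11.2,28.8,0.6,0,0.1,4.9],[-11.2,28.8,0.6,0,0.1,4.9],[-11.2,28.8,0.6,0,0.1,4.9],[-11.2,28.8,0.6,0,0.1,4.9],[-11.2,28.8,0.6,0,0.1,4.9],[-11.2,28.8,0.6,0,0.1,4.9],[-11.2,28.8,0.6,0,0.1,4.9]])

```text
t: 7.1
tool_pos: [0.5297, 0.0314, 0.3606]
tool_rot: [3.139, 0.108, 0.002]
contact_force: [-0.0, -0.8, -1.2]
opening: 0.0236
```

```bash
python3 -c "
from go import *
import pickle
W=ctrl.get_image('wrist')
plan((.53,.03,.2304,3.8))
cv2.imwrite('pics/w6.png',W['color']);pickle.dump(W,open('W6.pkl','wb'))
"
```

```text
t 7.15 now [0.5297 0.0312 0.3607] th 3.93 zax [ 1.7e-03 -7.0e-04 -1.0e+00] open 0.023 F [ 0.  -0.2 -2.7] q [-0.08 -0.22  1.66 -0.    1.7   1.42]
[0.53, 0.03, 0.2304, 3.8] -> [-0.0, 0.11, 13.03] [0.01, -0.02, 0.03] dist 13.0
```

View pics/w6.png

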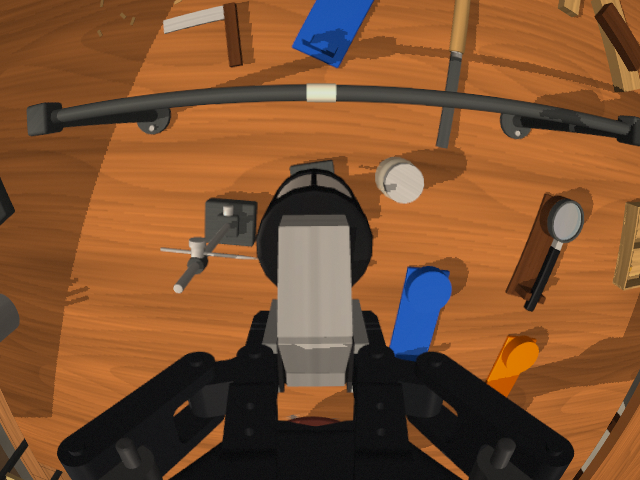

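```bash
python3 -c "
from go import *
import pickle
W=pickle.load(open('W6.pkl','rb'));T=ctrl.get_image('top');S=ctrl.get_image('scene')
print('tape',atz(W,321.3,93,.243,True),tri([ray(W,321.3,93,True),ray(T,308,202.4),ray(S,304.5,244)]))
p=[atz(W,u,v,.242,True) for u,v in ((100,107.5),(160,99.5),(240,94),(400,95),(480,101),(560,113))]
for q in p: print(q)
p=np.array(p);k=np.polyfit(p[:,1],p[:,0],1);print('angle',-np.degrees(np.arctan(k[0])),'x at y=.034',np.polyval(k,.034))
crop(W['color'],500,180,110,140,5,'pics/w6l.png')
"
```

```text
tape [0.6323353  0.03387088 0.243     ] (array([0.63327711, 0.03383632, 0.24190734]), [np.float64(0.0008477828140449119), np.float64(0.0006427018413222194), np.float64(0.0005649945041922898)])
[0.62232989 0.20310989 0.242     ]
[0.62583439 0.15034199 0.242     ]
[0.62920043 0.09005812 0.242     ]
[ 0.6366121 -0.0208227  0.242    ]
[ 0.64177366 -0.08211267  0.242     ]
[ 0.64719032 -0.15724428  0.242     ]
angle 3.937990967054961 x at y=.034 0.6335863171164106
```

View pics/w6l.png

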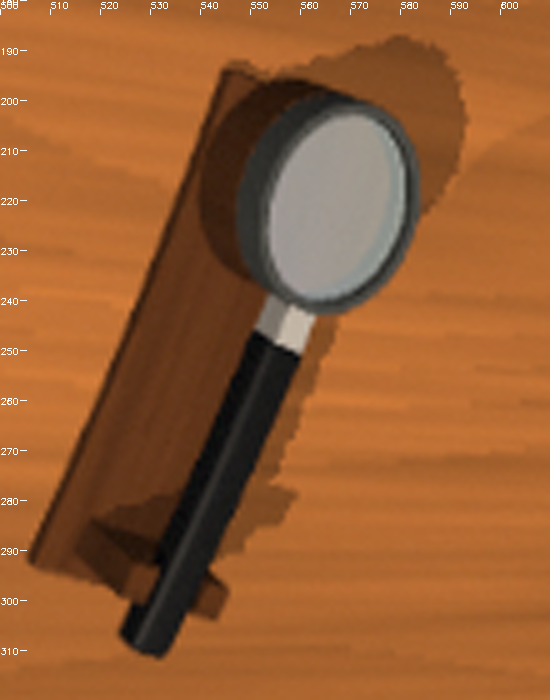

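>>> apply_moves(rows=[[0.4,0.1,4,0,0,0],[0.4,0.1,8,0,0,0],[0.4,0.1,11,0,0,0],[0.4,0.1,12.7,0,0,0],[0.4,0.1,13,0,0,0],[0.4,0.1,13,0,0,0],[0.4,0.1,13,0,0,0],[0.4,0.1,13,0,0,0]])

```text
t: 8.05
tool_pos: [0.5352, 0.0299, 0.2331]
tool_rot: [3.138, 0.107, 0.009]
contact_force: [-0.7, 0.4, -2.7]
opening: 0.0234
```

```bash
python3 -c "
from go import *
import pickle
W=ctrl.get_image('wrist');S=ctrl.get_image('scene')
plan((.6056,.032,.2304,3.7))
cv2.imwrite('pics/w7.png',W['color']);pickle.dump(W,open('W7.pkl','wb'))
crop(S['color'],250,180,160,130,5,'pics/s7.png')
"
```

```text
t 8.15 now [0.5348 0.0299 0.2323] th 3.9 zax [ 4.3e-03 -9.0e-04 -1.0e+00] open 0.0233 F [ 0.8  0.5 -2.9] q [-0.08 -0.17  1.82 -0.    1.48  1.42]
[0.6056, 0.032, 0.2304, 3.7] -> [7.08, 0.28, 0.22] [0.01, -0.05, 0.04] dist 7.1
```

View pics/w7.png

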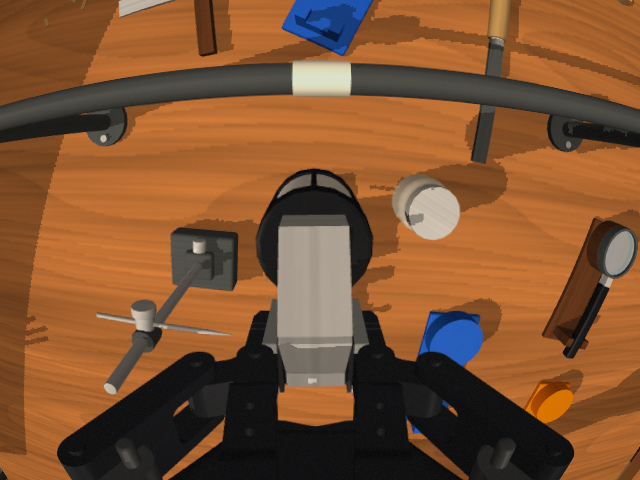

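View pics/s7.png

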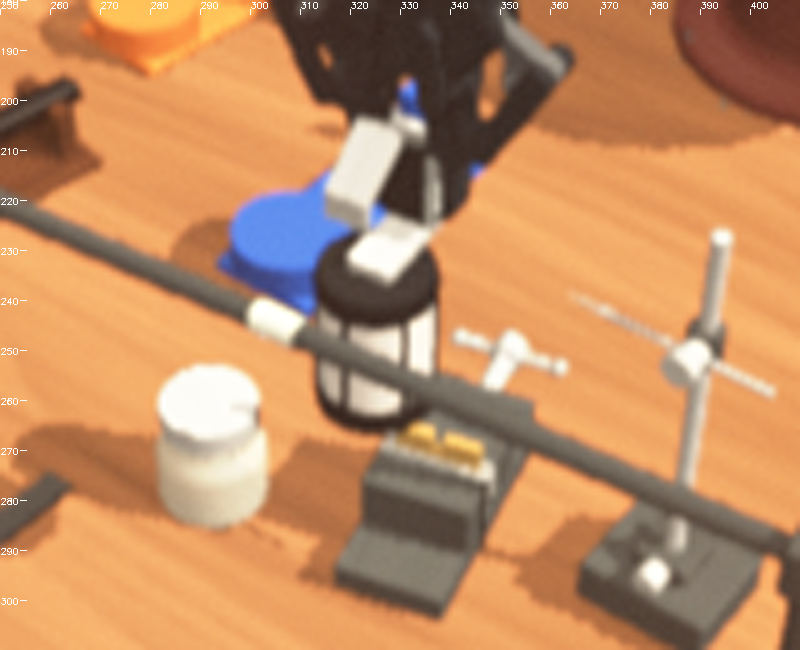

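The tape is at (321,79) in the wrist picture, with the hook's mouth facing the rail; the scene picture shows the lip at (323,222) on the robot's side of the rail. Checking the tape position from here, then inserting.

```bash
python3 -c "
from go import *
import pickle
W=pickle.load(open('W7.pkl','rb'))
print(atz(W,321.5,79,.243,True),atz(W,292.5,79,.243,True),atz(W,351,79,.243,True))
for s in ((.0275,0,.079),):print(0)
plan((.6056,.032,.2304,3.7))
"
```

```text
[0.63220213 0.034033   0.243     ] [0.631575  0.0440854 0.243    ] [0.63308047 0.02379407 0.243     ]
0
t 8.15 now [0.5348 0.0299 0.2323] th 3.9 zax [ 4.3e-03 -9.0e-04 -1.0e+00] open 0.0233 F [ 0.8  0.5 -2.9] q [-0.08 -0.17  1.82 -0.    1.48  1.42]
[0.6056, 0.032, 0.2304, 3.7] -> [7.08, 0.28, 0.22] [0.01, -0.05, 0.04] dist 7.1
```

>>> apply_moves(rows=[[1.5,0.1,0.2,0,0,0],[3,0.2,0.2,0,0,0],[4.5,0.2,0.2,0,0,0],[6,0.3,0.2,0,0,0],[7,0.3,0.2,0,0,0],[7.1,0.3,0.2,0,0,0],[7.1,0.3,0.2,0,0,0],[7.1,0.3,0.2,0,0,0]])

```text
t: 8.95
tool_pos: [0.6054, 0.0318, 0.2307]
tool_rot: [3.139, 0.107, 0.006]
contact_force: [0.0, 0.2, -3.0]
opening: 0.023
```

```bash
python3 -c "
from go import *
import pickle
W=ctrl.get_image('wrist');S=ctrl.get_image('scene')
plan((.6056,.032,.194,3.7))
cv2.imwrite('pics/w8.png',W['color']);pickle.dump(W,open('W8.pkl','wb'))
crop(S['color'],250,180,160,130,5,'pics/s8.png')
"
```

```text
t 9.05 now [0.6054 0.0318 0.2307] th 3.9 zax [ 4.2e-03 -9.0e-04 -1.0e+00] open 0.0232 F [-0.1 -0.3 -2.3] q [-0.07  0.01  1.66 -0.    1.47  1.43]
[0.6056, 0.032, 0.194, 3.7] -> [0.01, -0.02, 3.67] [0.01, -0.05, 0.04] dist 3.7
```

View pics/w8.png

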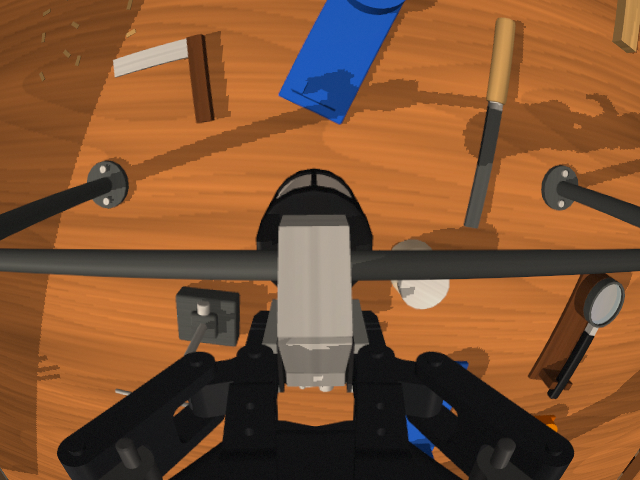

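View pics/s8.png

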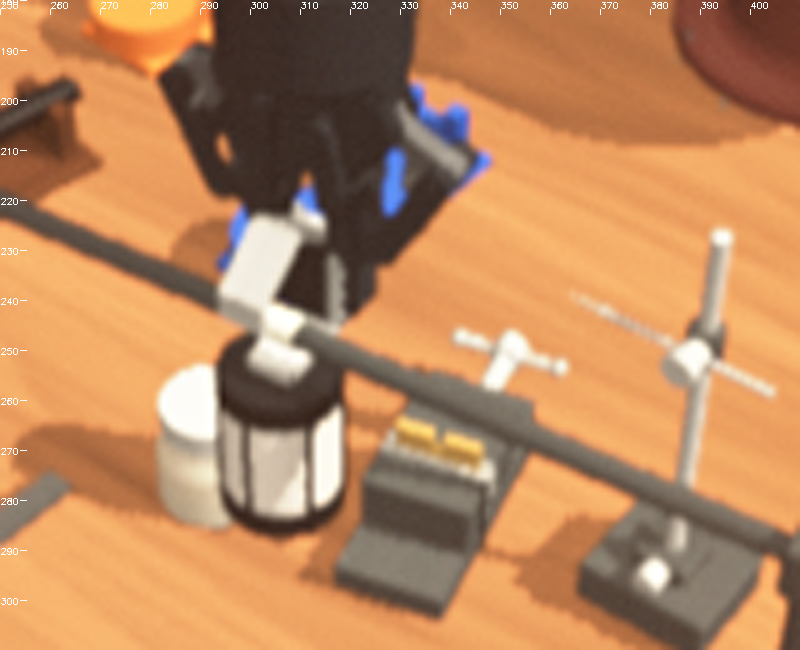

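The rail now runs through the hook's gap, with the tape hidden under it. Lowering gently.

>>> apply_moves(rows=[[0,0,1,0,0,0],[0,0,2,0,0,0],[0,0,2.8,0,0,0],[0,0,3.2,0,0,0],[0,0,3.5,0,0,0],[0,0,3.7,0,0,0],[0,0,3.7,0,0,0],[0,0,3.7,0,0,0]])

```text
t: 9.85
tool_pos: [0.6058, 0.0318, 0.1941]
tool_rot: [3.139, 0.107, 0.008]
contact_force: [0.1, 0.1, -3.0]
opening: 0.0233
```

```bash
python3 -c "
from go import *
import pickle
W=ctrl.get_image('wrist');S=ctrl.get_image('scene')
plan((.6056,.032,.1925,3.7))
cv2.imwrite('pics/w9.png',W['color'])
crop(S['color'],250,180,160,130,5,'pics/s9.png')
"
```

```text
t 9.95 now [0.6058 0.0318 0.1942] th 3.9 zax [ 0.005 -0.001 -1.   ] open 0.0231 F [ 0.1  0.1 -1.9] q [-0.07  0.03  1.7  -0.    1.41  1.43]
[0.6056, 0.032, 0.1925, 3.7] -> [-0.02, -0.03, 0.17] [0.02, -0.06, 0.04] dist 0.2
```

View pics/w9.png

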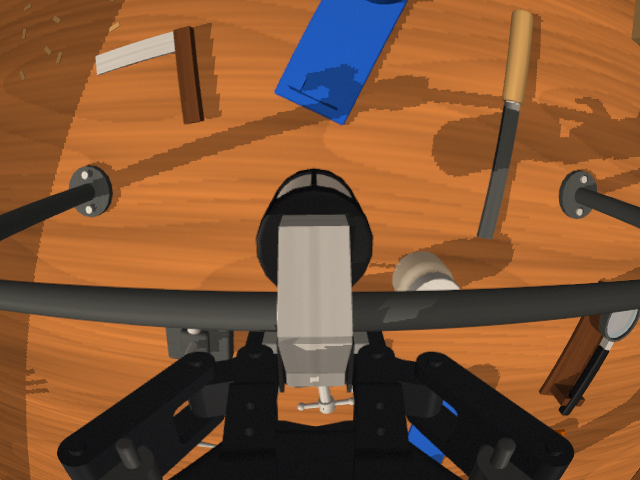

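View pics/s9.png

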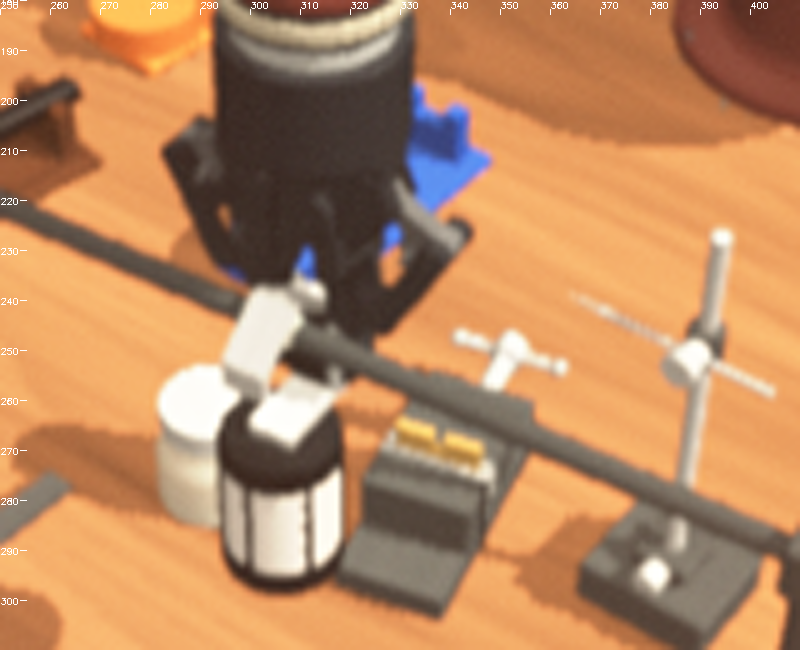

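>>> apply_moves(rows=[[0,0,0.1,0,0,0],[0,0,0.2,0,0,0],[0,0,0.3,0,0,0],[0,0,0.3,0,0,0],[0,0,0.3,0,0,0]])

```text
t: 10.45
tool_pos: [0.6066, 0.0317, 0.1923]
tool_rot: [3.138, 0.107, 0.011]
contact_force: [1.2, 0.0, 1.4]
opening: 0.023
```

```bash
python3 -c "
from go import *
plan((.6056,.032,.1925,3.7))
"
```

```text
t 10.45 now [0.6066 0.0317 0.1923] th 3.9 zax [ 0.0074 -0.0011 -1.    ] open 0.023 F [1.2 0.  1.4] q [-0.07  0.03  1.7  -0.    1.4   1.43]
[0.6056, 0.032, 0.1925, 3.7] -> [-0.1, -0.03, -0.02] [0.02, -0.08, 0.04] dist 0.1
```

>>> apply_moves(rows=[[0,0,0,0,0,0],[0,0,0,0,0,0],[0,0,0,0,0,0],[0,0,0,0,0,0],[0,0,0,0,0,0],[0,0,0,0,0,0],[0,0,0,0,0,0],[0,0,0,0,0,0]], grip=0)

```text
t: 11.25
tool_pos: [0.6066, 0.0318, 0.1923]
tool_rot: [3.138, 0.107, 0.011]
contact_force: [-0.3, -0.2, 0.3]
opening: 0.0853
```

```bash
python3 -c "
from go import *
W=ctrl.get_image('wrist');S=ctrl.get_image('scene')
plan()
cv2.imwrite('pics/w10.png',W['color'])
crop(S['color'],250,180,160,130,5,'pics/s10.png')
"
```

```text
t 11.35 now [0.6066 0.0318 0.1923] th 3.9 zax [ 0.0074 -0.0011 -1.    ] open 0.0853 F [0.3 1.1 0.4] q [-0.07  0.03  1.7  -0.    1.4   1.43]
```

View pics/w10.png

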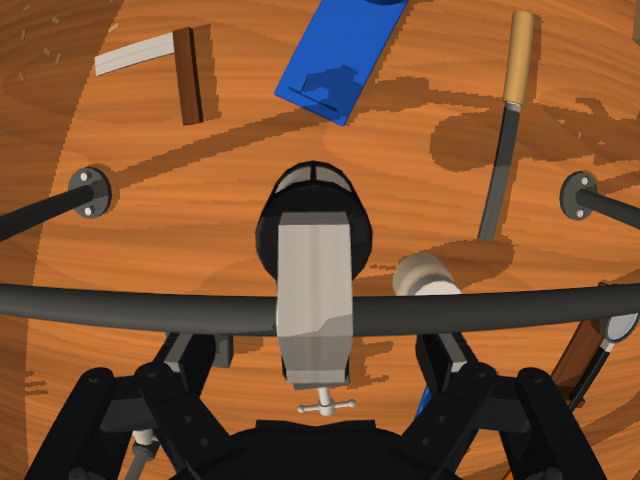

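View pics/s10.png

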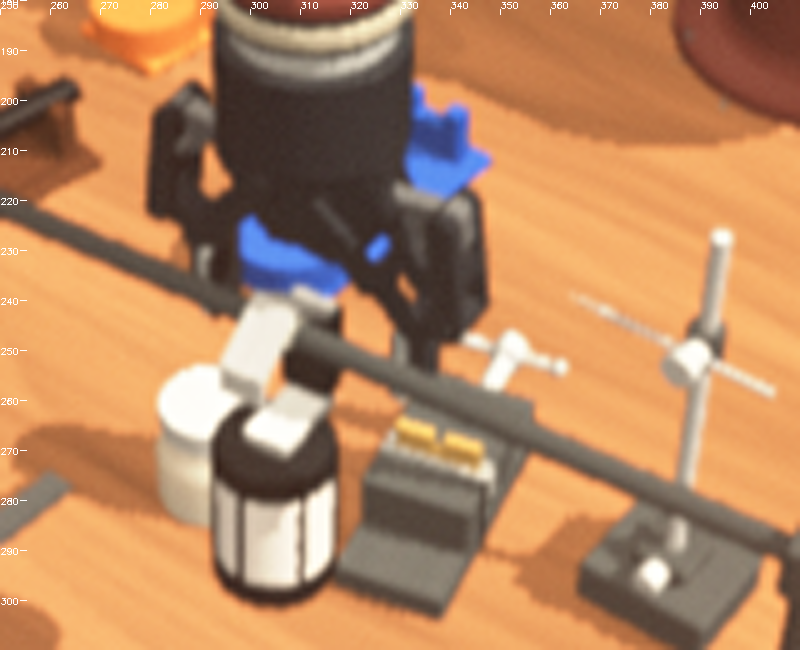

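Hanging freely by the hook, with the fingers open. Going up and over to the lens.

```bash
python3 -c "
from go import *
plan((.6066,.0318,.37,3.9),(.42,-.334,.30,-10))
"
```

```text
t 11.35 now [0.6066 0.0318 0.1923] th 3.9 zax [ 0.0074 -0.0011 -1.    ] open 0.0853 F [0.3 1.1 0.4] q [-0.07  0.03  1.7  -0.    1.4   1.43]
[0.6066, 0.0318, 0.37, 3.9] -> [0.13, 0.02, -17.77] [0.02, -0.08, 0.0] dist 17.8
[0.42, -0.334, 0.3, -10] -> [-21.03, 35.24, -10.87] [0.01, -0.09, 2.78] dist 42.4
```

>>> apply_moves(rows=[[0,0,-2,0,0,0],[0,0,-5,0,0,0],[0,0,-9,0,0,0],[0.1,0,-14,0,0,0],[0.1,0,-17.8,0,-0.1,0],[0.1,0,-17.8,0,-0.1,0],[-21,35.2,-10.9,0,-0.1,2.8],[-21,35.2,-10.9,0,-0.1,2.8],[-21,35.2,-10.9,0,-0.1,2.8],[-21,35.2,-10.9,0,-0.1,2.8],[-21,35.2,-10.9,0,-0.1,2.8],[-21,35.2,-10.9,0,-0.1,2.8],[-21,35.2,-10.9,0,-0.1,2.8],[-21,35.2,-10.9,0,-0.1,2.8],[-21,35.2,-10.9,0,-0.1,2.8],[-21,35.2,-10.9,0,-0.1,2.8],[-21,35.2,-10.9,0,-0.1,2.8],[-21,35.2,-10.9,0,-0.1,2.8]])

```text
t: 13.15
tool_pos: [0.4211, -0.3325, 0.3007]
tool_rot: [3.129, -0.274, -0.001]
contact_force: [-0.4, 0.1, 1.1]
opening: 0.0854
```

```bash
python3 -c "
from go import *
import pickle
W=ctrl.get_image('wrist');S=ctrl.get_image('scene');T=ctrl.get_image('top')
plan()
cv2.imwrite('pics/w11.png',W['color']);pickle.dump((W,S,T),open('W11.pkl','wb'))
crop(S['color'],250,180,160,130,5,'pics/s11.png')
crop(T['color'],245,170,130,120,6,'pics/t11.png')
"
```

```text
t 13.3 now [ 0.421  -0.3326  0.3007] th -9.98 zax [-7.0e-04 -1.1e-03 -1.0e+00] open 0.0858 F [-0.5  0.2 -0. ] q [-0.81 -0.19  1.73 -0.    1.6   0.94]
```

View pics/w11.png

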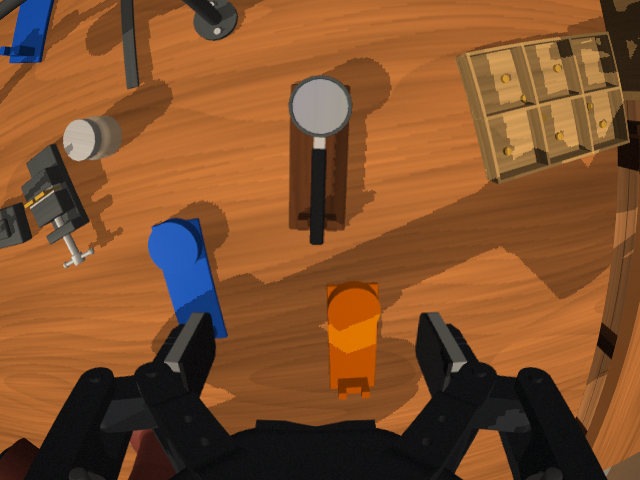

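View pics/s11.png

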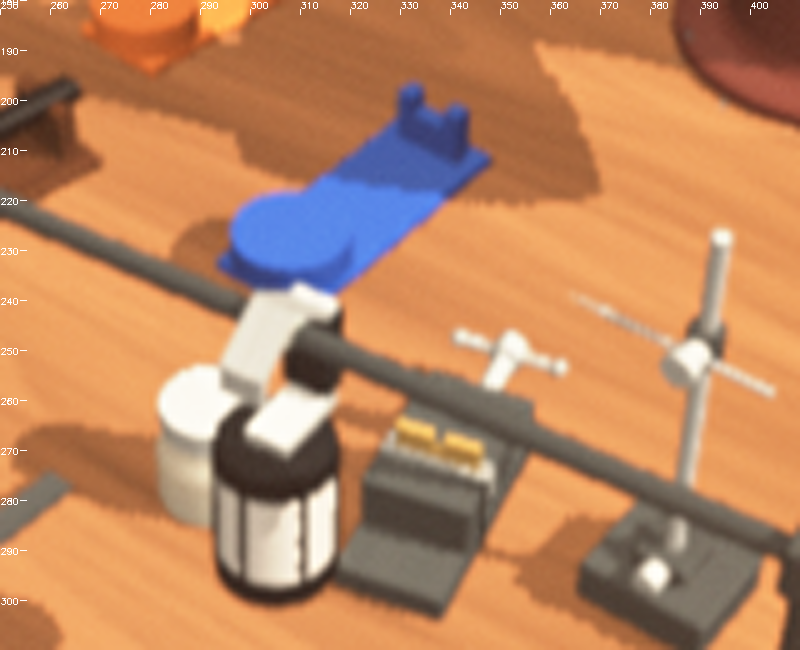

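View pics/t11.png

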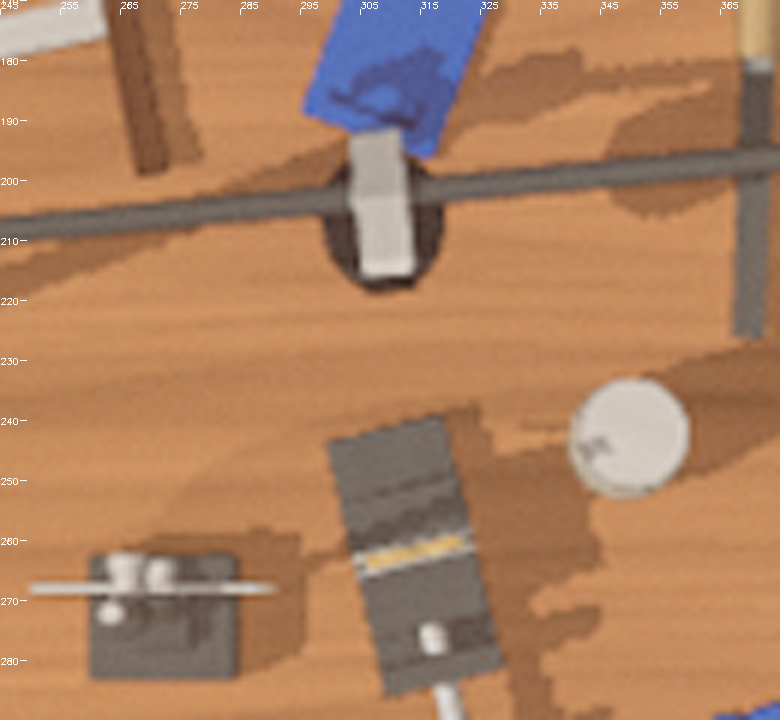

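The light hangs alone with its hook at (308,202) in the top picture, exactly over the tape's old pixel. The lens is at (320,106) in the wrist picture, its handle running down to (317,243).

```bash
python3 -c "
from go import *
import pickle
W,S,T=pickle.load(open('W11.pkl','rb'))
crop(W['color'],275,65,90,190,4,'pics/w11l.png')
"
```

```text
(no output)
```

View pics/w11l.png

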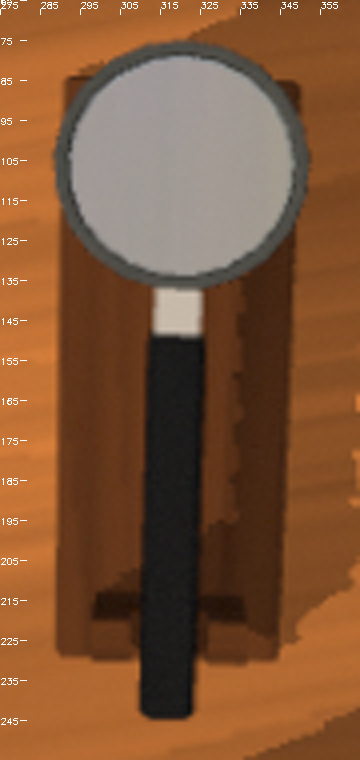

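```bash
python3 -c "
from go import *
import pickle
W,S,T=pickle.load(open('W11.pkl','rb'))
a=lambda u,v,z:atz(W,u,v,z,True)
c=a(320.25,106.25,.044);s=a(319.2,149,.044);e=a(316.5,244,.044)
for n,q in(('c',c),('s',s),('e',e)):print(n,q,np.hypot(*(q-c)[:2]))
d=c-e;print('yaw',np.degrees(np.arctan2(d[1],d[0])));d=s-e;print(np.degrees(np.arctan2(d[1],d[0])))
for th in (-10,): pass
y=np.arctan2(*(c-e)[[1,0]]);g=c[:2]-.088*np.array([np.cos(y),np.sin(y)]);print('grip',g)
plan((g[0],g[1],.10,np.degrees(y)),(g[0],g[1],.018,np.degrees(y)))
# slot/vice views
print(atz(T,314,261.3,.06))
"
```

```text
c [ 0.51785052 -0.35569604  0.044     ] 0.0
s [ 0.47284702 -0.34673104  0.044     ] 0.045887765437266075
e [ 0.3683679  -0.32555866  0.044     ] 0.15249037722667583
yaw -11.398674452160456
-11.45568599052472
grip [ 0.43158626 -0.33830419]
t 13.3 now [ 0.421  -0.3326  0.3007] th -9.98 zax [-7.0e-04 -1.1e-03 -1.0e+00] open 0.0858 F [-0.5  0.2 -0. ] q [-0.81 -0.19  1.73 -0.    1.6   0.94]
[np.float64(0.43158625698367126), np.float64(-0.33830419407465595), 0.1, np.float64(-11.398674452160456)] -> [1.15, 0.35, 20.07] [0.01, 0.01, 0.28] dist 20.1
[np.float64(0.43158625698367126), np.float64(-0.33830419407465595), 0.018, np.float64(-11.398674452160456)] -> [1.15, 0.34, 28.27] [0.01, 0.01, 0.28] dist 28.3
[0.49941388 0.02505436 0.06      ]
```

>>> apply_moves(rows=[[1.1,0.3,5,0,0,0.3],[1.1,0.3,10,0,0,0.3],[1.1,0.3,15,0,0,0.3],[1.1,0.3,20,0,0,0.3],[1.1,0.3,21,0,0,0.3],[1.1,0.3,21,0,0,0.3],[1.1,0.3,21,0,0,0.3]])

```text
t: 14.0
tool_pos: [0.4328, -0.3389, 0.0937]
tool_rot: [3.122, -0.313, 0.004]
contact_force: [0.0, -0.7, 0.6]
opening: 0.0852
```

```bash
python3 -c "
from go import *
W=ctrl.get_image('wrist')
plan((.4316,-.3383,.019,-11.4))
cv2.imwrite('pics/w12.png',W['color'])
import pickle;pickle.dump(W,open('W12.pkl','wb'))
"
```

```text
t 14.05 now [ 0.4332 -0.3394  0.0945] th -11.45 zax [ 0.0035 -0.0054 -1.    ] open 0.0854 F [0.3 0.1 1.1] q [-0.8  -0.    1.91 -0.    1.23  0.97]
[0.4316, -0.3383, 0.019, -11.4] -> [-0.21, -0.11, 7.55] [0.05, -0.05, -0.01] dist 7.6
```

View pics/w12.png

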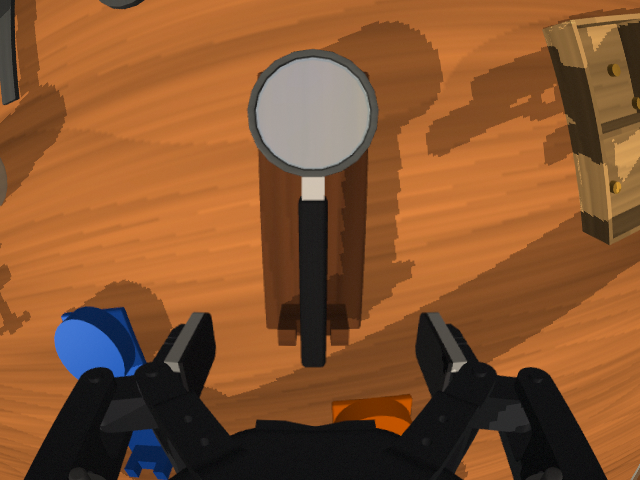

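>>> apply_moves(rows=[[-0.2,-0.1,3,0,0,0],[-0.2,-0.1,5.5,0,0,0],[-0.2,-0.1,7,0,0,0],[-0.2,-0.1,7.6,0,0,0],[-0.2,-0.1,7.6,0,0,0],[-0.2,-0.1,7.6,0,0,0],[-0.2,-0.1,7.6,0,0,0]])

```text
t: 14.75
tool_pos: [0.4326, -0.3393, 0.02]
tool_rot: [3.119, -0.313, 0.009]
contact_force: [0.3, -0.5, -0.7]
opening: 0.0854
```

```bash
python3 -c "
from go import *
W=ctrl.get_image('wrist')
plan((.4316,-.3383,.019,-11.4))
cv2.imwrite('pics/w13.png',W['color'])
"
```

```text
t 14.8 now [ 0.4325 -0.3391  0.0198] th -11.45 zax [ 0.0051 -0.007  -1.    ] open 0.0855 F [0.5 0.3 0.6] q [-0.8   0.1   1.94 -0.    1.09  0.97]
[0.4316, -0.3383, 0.019, -11.4] -> [-0.1, -0.07, 0.08] [0.07, -0.07, -0.01] dist 0.1
```

View pics/w13.png

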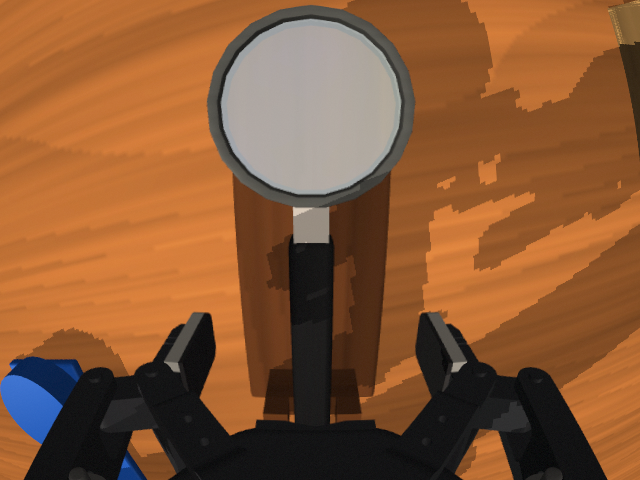

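>>> apply_moves(rows=[[-0.1,-0.1,0.1,0.1,-0.1,0],[-0.1,-0.1,0.1,0.1,-0.1,0],[-0.1,-0.1,0.1,0.1,-0.1,0],[-0.1,-0.1,0.1,0.1,-0.1,0],[-0.1,-0.1,0.1,0.1,-0.1,0],[-0.1,-0.1,0.1,0.1,-0.1,0],[-0.1,-0.1,0.1,0.1,-0.1,0],[-0.1,-0.1,0.1,0.1,-0.1,0],[-0.1,-0.1,0.1,0.1,-0.1,0],[-0.1,-0.1,0.1,0.1,-0.1,0]], grip=1, squeeze=70)

```text
t: 15.8
tool_pos: [0.4317, -0.3381, 0.0189]
tool_rot: [-3.123, 0.313, 0.003]
contact_force: [0.5, 0.2, 1.0]
opening: 0.0146
```

```bash
python3 -c "
from go import *
W=ctrl.get_image('wrist')
plan((.4316,-.3383,.3,-11.4))
cv2.imwrite('pics/w14.png',W['color'])
import pickle;pickle.dump(W,open('W14.pkl','wb'))
"
```

```text
t 15.85 now [ 0.4318 -0.3381  0.019 ] th -11.45 zax [-0.0015  0.003  -1.    ] open 0.015 F [-0.5  0.3  1.7] q [-0.8   0.11  1.94  0.    1.1   0.97]
[0.4316, -0.3383, 0.3, -11.4] -> [-0.07, -0.05, -28.1] [-0.03, 0.02, -0.01] dist 28.1
```

View pics/w14.png

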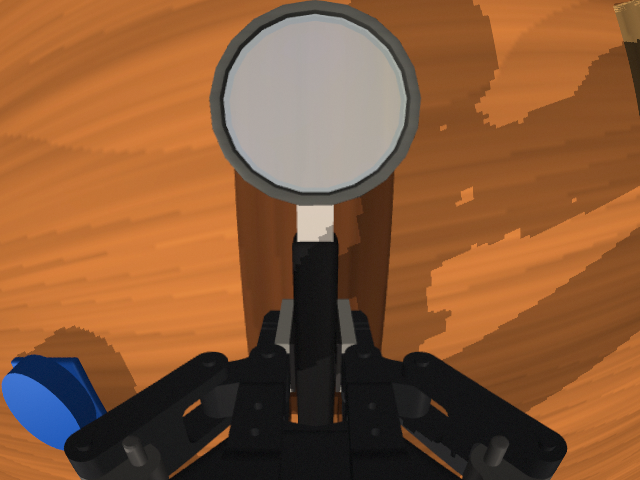

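>>> apply_moves(rows=[[0,0,-1,0,0,0],[0,0,-3,0,0,0],[0,0,-7,0,0,0],[0,0,-12,0,0,0],[0,0,-17,0,0,0],[0,0,-22,0,0,0],[0,0,-26,0,0,0],[0,0,-28,0,0,0],[0,0,-28,0,0,0],[0,0,-28,0,0,0],[0,0,-28,0,0,0]])

```text
t: 16.95
tool_pos: [0.4314, -0.3381, 0.296]
tool_rot: [-3.12, 0.313, 0.008]
contact_force: [-0.2, -0.0, -2.0]
opening: 0.015
```

```bash
python3 -c "
from go import *
import pickle
W0=pickle.load(open('W14.pkl','rb'))
def circ(W):
    g=cv2.cvtColor(W['color'],cv2.COLOR_BGR2GRAY);hsv=cv2.cvtColor(W['color'],cv2.COLOR_BGR2HSV)
    return None
print('rim c',atz(W0,314.7,102,.044,True), 'L,R,T,B',[atz(W0,u,v,.044,True).round(4) for u,v in((210,100),(419,100),(314.5,1),(314.5,205))])
W=ctrl.get_image('wrist')
cv2.imwrite('pics/w15.png',W['color']);plan()
"
```

```text
rim c [ 0.51802971 -0.35601855  0.044     ] L,R,T,B [array([ 0.5264, -0.3241,  0.044 ]), array([ 0.5133, -0.3884,  0.044 ]), array([ 0.5504, -0.3625,  0.044 ]), array([ 0.486 , -0.3495,  0.044 ])]
t 17.0 now [ 0.4313 -0.3381  0.2959] th -11.45 zax [-0.005   0.0066 -1.    ] open 0.0149 F [-0.1  0.2 -1.8] q [-0.8  -0.16  1.71  0.    1.6   0.97]
```

View pics/w15.png

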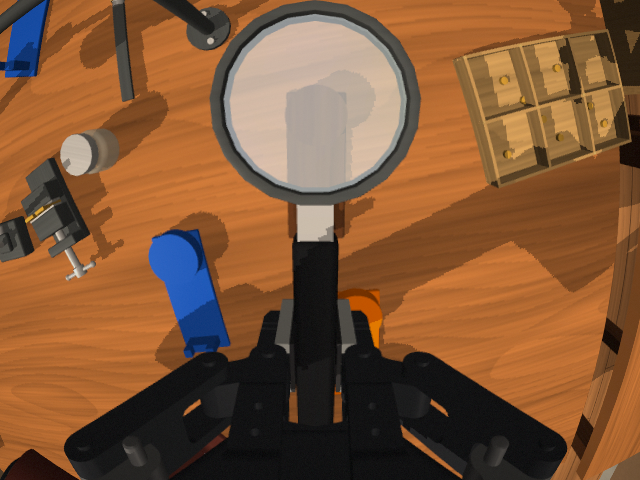

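```bash
python3 -c "
from go import *
plan((.413,.003,.30,15))
"
```

```text
t 17.0 now [ 0.4313 -0.3381  0.2959] th -11.45 zax [-0.005   0.0066 -1.    ] open 0.0149 F [-0.1  0.2 -1.8] q [-0.8  -0.16  1.71  0.    1.6   0.97]
[0.413, 0.003, 0.3, 15] -> [-8.57, -33.07, -0.18] [-0.08, 0.06, -5.29] dist 34.2
```

>>> apply_moves(rows=[[-4.5,-17,-0.2,-0.1,0.1,-2.5],[-4.5,-17,-0.2,-0.1,0.1,-2.5],[-4.5,-17,-0.2,-0.1,0.1,-2.5],[-4.5,-17,-0.2,-0.1,0.1,-2.5],[-4.5,-17,-0.2,-0.1,0.1,-2.5],[-4.5,-17,-0.2,-0.1,0.1,-2.5],[-4.5,-17,-0.2,-0.1,0.1,-2.5],[-4.5,-17,-0.2,-0.1,0.1,-2.5],[-4.5,-17,-0.2,-0.1,0.1,-2.5],[-4.5,-17,-0.2,-0.1,0.1,-2.5]])

```text
t: 18.0
tool_pos: [0.421, -0.1632, 0.299]
tool_rot: [3.139, 0.027, 0.004]
contact_force: [0.0, -0.6, -1.4]
opening: 0.0148
```

```bash
python3 -c "
from go import *
import pickle
W=ctrl.get_image('wrist')
cv2.imwrite('pics/w16.png',W['color']);plan((.413,.003,.30,15));pickle.dump(W,open('W16.pkl','wb'))
W7=pickle.load(open('W7.pkl','rb'));crop(W7['color'],80,280,170,120,4,'pics/w7g.png')
"
```

```text
t 18.05 now [ 0.421 -0.163  0.299] th 1.0 zax [ 0.0027 -0.0027 -1.    ] open 0.0147 F [-0.3 -0.3 -1.9] q [-0.53 -0.41  1.91 -0.    1.64  1.02]
[0.413, 0.003, 0.3, 15] -> [-0.51, -16.62, -0.15] [0.04, -0.03, -2.8] dist 16.6
```

View pics/w16.png

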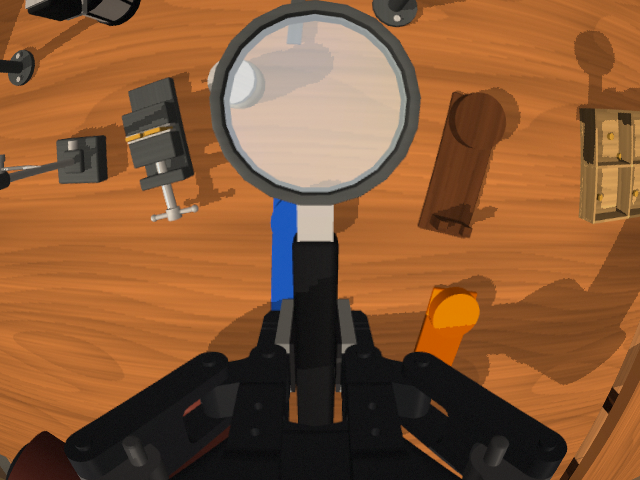

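View pics/w7g.png

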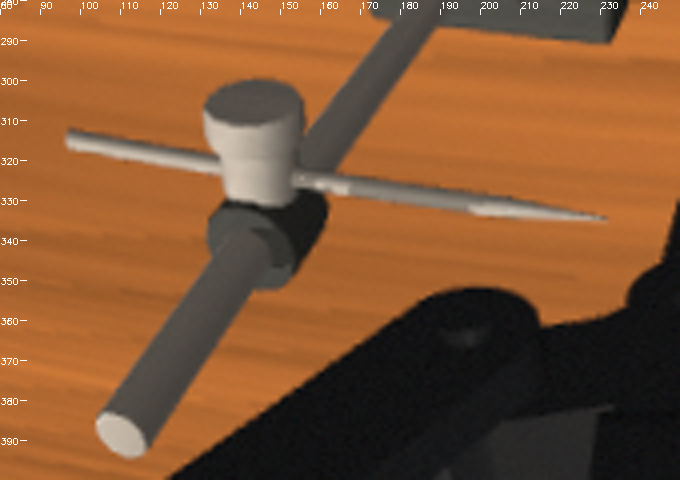

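```bash
python3 -c "
from go import *
import pickle
W=pickle.load(open('W16.pkl','rb'));crop(W['color'],0,70,200,130,4,'pics/w16g.png')
"
```

```text
(no output)
```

View pics/w16g.png

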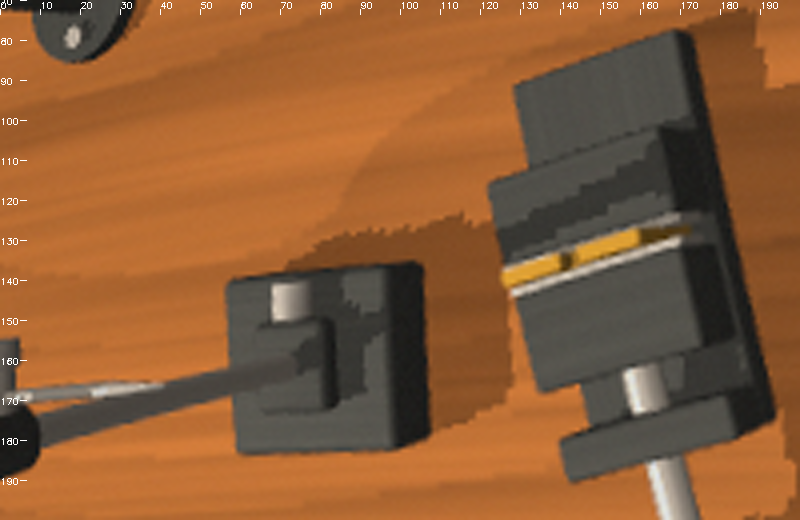

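```bash
cat > fx.py <<'E'
from go import *
import pickle
W16=pickle.load(open('W16.pkl','rb'));W7=pickle.load(open('W7.pkl','rb'));W2=pickle.load(open('W2.pkl','rb'))
_,S,T=pickle.load(open('W11.pkl','rb'))
tip=dict(W2=ray(W2,490.3,287.3,True),W7=ray(W7,231.6,334.5,True),W16=ray(W16,40.5,166.5,True),S=ray(S,363,239),T=ray(T,290,268.2))
sp=dict(W2=ray(W2,463.2,294,True),W7=ray(W7,110.5,388.5,True),S=ray(S,394.2,227.5),T=ray(T,263.3,272))
sl=dict(W2=ray(W2,491.8,261,True),W16=ray(W16,142.8,134.5,True),T=ray(T,314,262.3),S=ray(S,338,268))
def show(n,d,combos):
    for c in combos:
        p,e=tri([d[k] for k in c]);print(n,c,p.round(4),np.round(np.array(e)*1e3,1))
if __name__=="__main__":
    show('tip',tip,[('W2','W7'),('W2','W16'),('W7','W16'),('W2','W7','W16'),('S','T'),('W7','S'),tuple(tip)])
    show('spindle',sp,[('W2','W7'),('S','T'),('W7','S'),tuple(sp)])
    show('slot',sl,[('W2','W16'),('S','T'),('W16','T'),tuple(sl)])
    for k,(o,r) in sl.items():print(k,(o+r*(.06-o[2])/r[2]).round(4))
E
python3 fx.py
```

```text
tip ('W2', 'W7') [0.4804 0.0813 0.1685] [0. 0.]
tip ('W2', 'W16') [0.48   0.0815 0.1688] [0.5 0.5]
tip ('W7', 'W16') [0.4798 0.0816 0.1683] [0.4 0.4]
tip ('W2', 'W7', 'W16') [0.4801 0.0814 0.1686] [0.3 0.3 0.6]
tip ('S', 'T') [0.4814 0.083  0.1704] [2.2 2.2]
tip ('W7', 'S') [0.4816 0.0808 0.1698] [0.4 0.4]
tip ('W2', 'W7', 'W16', 'S', 'T') [0.4804 0.082  0.1689] [0.3 0.8 1.  1.9 3. ]
spindle ('W2', 'W7') [0.4715 0.1443 0.2286] [0.5 0.5]
spindle ('S', 'T') [0.4717 0.1456 0.2296] [0.6 0.6]
spindle ('W7', 'S') [0.4695 0.1452 0.2275] [0.2 0.2]
spindle ('W2', 'W7', 'S', 'T') [0.4715 0.145  0.229 ] [0.5 1.  1.1 0.6]
slot ('W2', 'W16') [0.4965 0.0253 0.0571] [0.1 0.1]
slot ('S', 'T') [0.4963 0.0261 0.0551] [1.1 1.1]
slot ('W16', 'T') [0.4966 0.0251 0.0574] [0.1 0.1]
slot ('W2', 'W16', 'T', 'S') [0.4965 0.0258 0.0562] [1.  0.1 0.7 1.6]
W2 [0.4968 0.0272 0.06  ]
W16 [0.4965 0.0239 0.06  ]
T [0.4967 0.0251 0.06  ]
S [0.4997 0.0295 0.06  ]
```

```bash
python3 -c "
from go import *
plan((.4116,.0027,.25,15))
"
```

```text
t 18.05 now [ 0.421 -0.163  0.299] th 1.0 zax [ 0.0027 -0.0027 -1.    ] open 0.0147 F [-0.3 -0.3 -1.9] q [-0.53 -0.41  1.91 -0.    1.64  1.02]
[0.4116, 0.0027, 0.25, 15] -> [-0.67, -16.6, 4.85] [0.04, -0.03, -2.8] dist 17.3
```

>>> apply_moves(rows=[[-0.7,-16.6,0,0,0,-2.8],[-0.7,-16.6,0,0,0,-2.8],[-0.7,-16.6,0,0,0,-2.8],[-0.7,-16.6,0,0,0,-2.8],[-0.7,-16.6,0,0,0,-2.8],[-0.7,-16.6,0,0,0,-2.8],[-0.7,-16.6,4.8,0,0,-2.8],[-0.7,-16.6,4.8,0,0,-2.8],[-0.7,-16.6,4.8,0,0,-2.8],[-0.7,-16.6,4.8,0,0,-2.8]])

```text
t: 19.05
tool_pos: [0.4125, 0.0018, 0.2533]
tool_rot: [3.111, 0.407, 0.009]
contact_force: [-0.4, 1.3, -1.3]
opening: 0.0152
```

```bash
python3 -c "
from go import *
W=ctrl.get_image('wrist')
cv2.imwrite('pics/w17.png',W['color']);plan((.4116,.0027,.152,15))
"
```

```text
t 19.1 now [0.4128 0.0019 0.2538] th 14.94 zax [ 0.0073 -0.0036 -1.    ] open 0.0145 F [ 0.2 -0.3 -1. ] q [-0.17 -0.51  2.05 -0.    1.59  1.14]
[0.4116, 0.0027, 0.152, 15] -> [-0.15, -0.16, 10.18] [0.06, -0.07, -0.01] dist 10.2
```

View pics/w17.png

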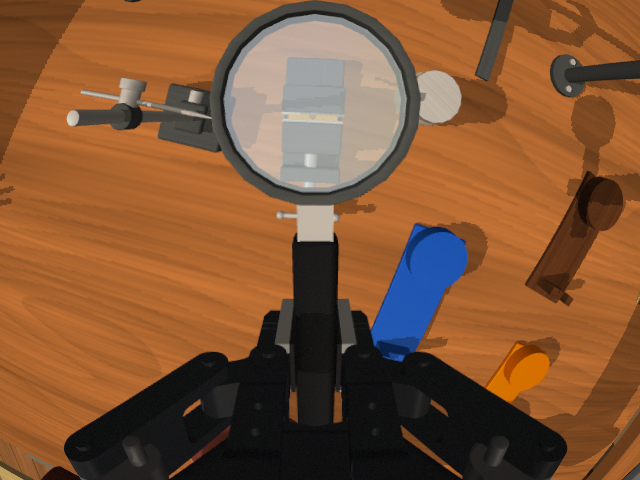

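The lens frames the plate: slot seen through the glass at about (314,118). The needle tip is just left of the rim at (210,117), well below. Descending.

>>> apply_moves(rows=[[-0.1,-0.2,3,0.1,-0.1,0],[-0.1,-0.2,6,0.1,-0.1,0],[-0.1,-0.2,8,0.1,-0.1,0],[-0.1,-0.2,9.5,0.1,-0.1,0],[-0.1,-0.2,10.2,0.1,-0.1,0],[-0.1,-0.2,10.2,0.1,-0.1,0],[-0.1,-0.2,10.2,0.1,-0.1,0],[-0.1,-0.2,10.2,0.1,-0.1,0],[-0.1,-0.2,10.2,0.1,-0.1,0]])

```text
t: 20.0
tool_pos: [0.4127, 0.0031, 0.1529]
tool_rot: [-3.113, -0.408, 0.002]
contact_force: [0.1, 0.8, -0.9]
opening: 0.0146
```

```bash
python3 -c "
from go import *
import pickle
W=ctrl.get_image('wrist');S=ctrl.get_image('scene');T=ctrl.get_image('top')
cv2.imwrite('pics/w18.png',W['color']);plan((.4116,.0027,.152,15))
pickle.dump((W,S,T),open('W18.pkl','wb'))
crop(S['color'],280,180,150,120,5,'pics/s18.png')
crop(T['color'],245,170,130,140,4,'pics/t18.png')
"
```

```text
t 20.15 now [0.4123 0.0032 0.1522] th 14.93 zax [-0.0026  0.0024 -1.    ] open 0.0145 F [ 0.6  0.1 -1.4] q [-0.17 -0.44  2.17  0.    1.41  1.14]
[0.4116, 0.0027, 0.152, 15] -> [-0.08, 0.03, 0.02] [-0.03, 0.02, -0.01] dist 0.1
```

View pics/w18.png

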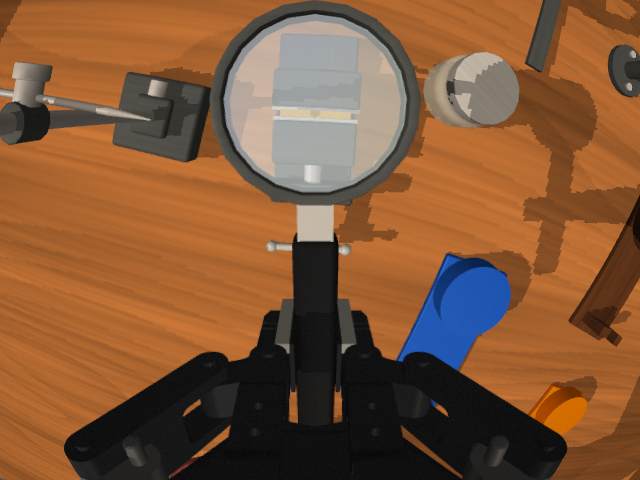

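View pics/s18.png

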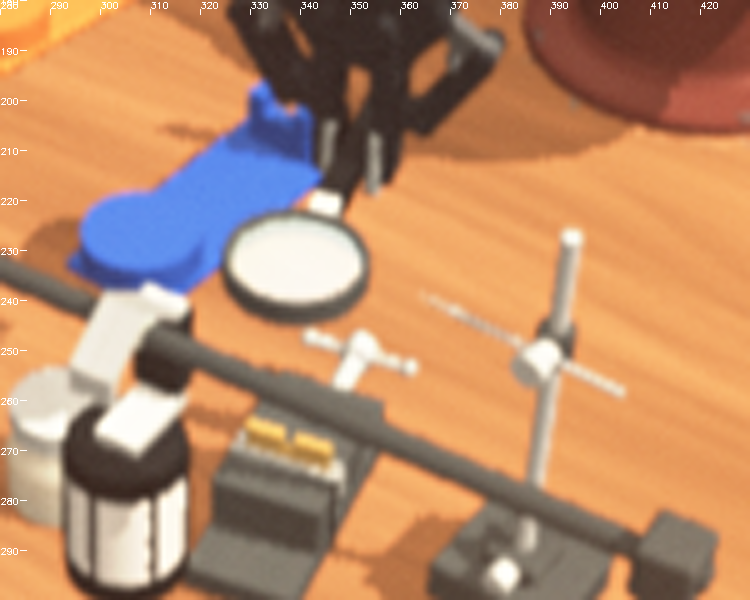

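View pics/t18.png

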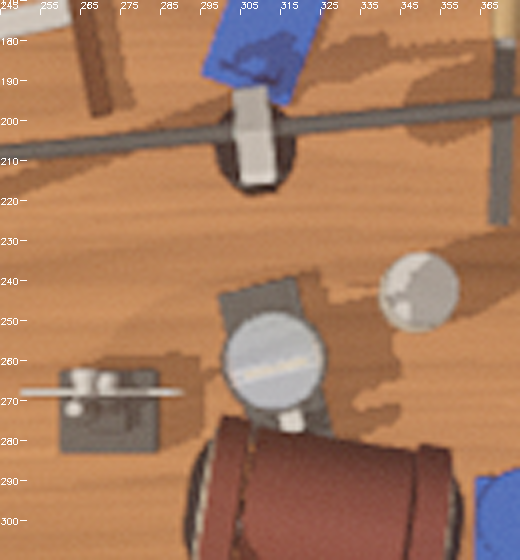

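```bash
python3 -c "
from go import *
import pickle
W,S,T=pickle.load(open('W18.pkl','rb'))
print('lens top',atz(T,313.2,260.2,.177),'tri',tri([ray(T,313.2,260.2),ray(S,339,233)]))
print('scene at .170',atz(S,339,233,.170),'slot T',atz(T,314,262.3,.06))
print('wrist rim',atz(W,314.7,102,.177,True),'slot',atz(W,314.9,113,.06,True))
crop(W['color'],255,60,120,90,6,'pics/w18c.png');plan()
"
```

```text
lens top [0.49843061 0.02625052 0.177     ] tri (array([0.49845885, 0.02658261, 0.17108402]), [np.float64(0.0003363068743920393), np.float64(0.0003363068743921182)])
scene at .170 [0.49724624 0.02621152 0.17      ] slot T [0.49666968 0.02513155 0.06      ]
wrist rim [0.49772885 0.02568701 0.177     ] slot [0.49725059 0.0258279  0.06      ]
t 20.15 now [0.4123 0.0032 0.1522] th 14.93 zax [-0.0026  0.0024 -1.    ] open 0.0145 F [ 0.6  0.1 -1.4] q [-0.17 -0.44  2.17  0.    1.41  1.14]
```

View pics/w18c.png

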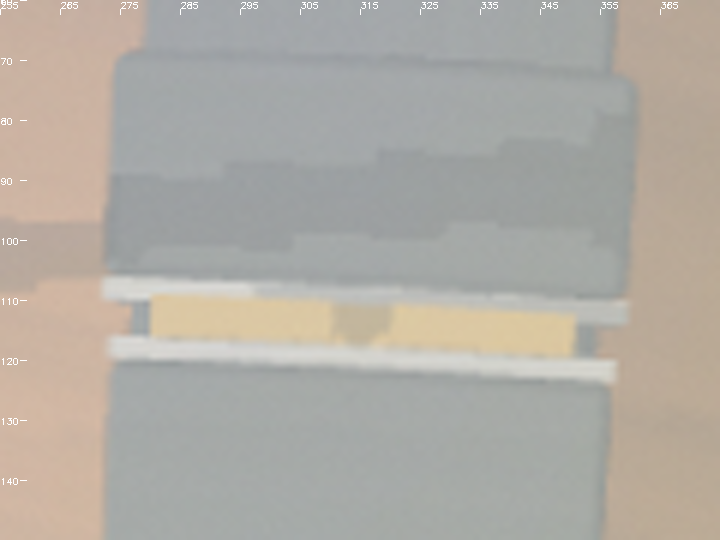

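>>> apply_moves(rows=[[-0.1,0,0,0,0,0],[-0.1,0,0,0,0,0],[-0.1,0,0,0,0,0],[-0.1,0,0,0,0,0],[-0.1,0,0,0,0,0],[-0.1,0,0,0,0,0],[-0.1,0,0,0,0,0],[-0.1,0,0,0,0,0]])

```text
t: 20.95
tool_pos: [0.4113, 0.0029, 0.1522]
tool_rot: [-3.112, -0.408, 0.004]
contact_force: [1.1, -0.0, -1.2]
opening: 0.0145
```

```bash
python3 -c "
from go import *
W=ctrl.get_image('wrist');S=ctrl.get_image('scene')
cv2.imwrite('pics/w19.png',W['color']);cv2.imwrite('pics/s19.png',S['color']);plan((.4116,.0027,.152,15));print(np.abs(ctrl.get_obs()['dq']).max())
"
```

```text
t 21.05 now [0.4113 0.0029 0.1522] th 14.93 zax [-0.0026  0.0024 -1.    ] open 0.0148 F [ 0.1 -0.3 -1.2] q [-0.18 -0.44  2.17  0.    1.41  1.13]
[0.4116, 0.0027, 0.152, 15] -> [0.02, 0.03, 0.02] [-0.03, 0.02, -0.01] dist 0.0
0.0018495044255174994
```

View pics/s19.png

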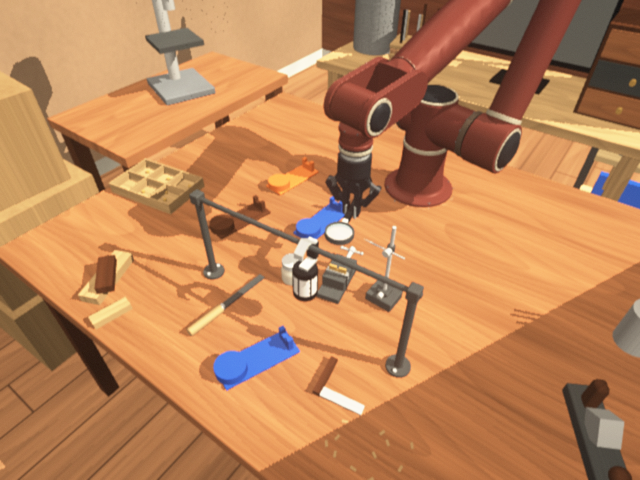

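The scene shows the light hanging at (305,270), the lens held at (339,233), and the gauge, jar, file and square where they were.

```bash
python3 -c "
from station import ctrl
print(ctrl.finish_job())"
```

```text
the job is handed in; nothing more can be done
None
```

The job is handed in at about 21 s. The work light hangs by itself on the rail at the tape, and the arm is holding the reading lens level and still over the slot.

**Light:** I lifted it by its grip, passed the hook over the rail and lowered it until the rail took the weight, then let go. In later pictures it hangs upright, with the hook exactly where the tape was seen before.

**Lens:** It was gripped by the handle and shows no sign of slipping.
- **Position:** The pictures put its centre within about 1 to 2 mm of the slot. I then moved it about 1 mm closer. The last readings show it within 0.5 mm of the target, 0.2° off level and nearly motionless.
- **Height:** The middle of the rim is at about 170 mm. I measured the needle tip at 168.5 to 170 mm and took 170 mm, because the wrist camera read the 230 mm spindle top about 1.4 mm low.
- **Clearance:** About 24 mm to the needle tip.

**Checks that disagreed:** The cameras differ by 2 to 3 mm. The scene and top cameras do not quite meet at the needle tip, and the scene camera alone puts the slot 3 to 4 mm away from the others. I relied on where most of them agreed.

In the last pictures the scribing block and the other things on the bench look undisturbed.

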